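# Turn round the book-mending rack

## Robot

A 7-joint arm with a two-finger parallel gripper is mounted at the origin on the work surface. World frame = base frame: x ahead of the robot, y to its left, z up, the work surface at z = 0. Lengths are in mm, angles in rad, forces in N, time in s.
With the tool pointing down it reaches from about 400 to 850 mm from the base axis. Payload 4.5 kg.
Tool frame: the origin (TCP) lies on the centre line of the jaws, within the pads' length; the fingertips stand 19 mm ahead of it and the grasp point (between the pads) is the TCP; z points along the fingers, y is the direction in which the jaws open and shut (so a half turn about z gives the same grasp; the last joint's range is limited). The gripper opens to 88 mm and grips with 3 to 60 N. Pads are 18 mm wide; open, the fingers measure 123 mm over their backs; the gripper's body (75 mm by 187 mm) begins 45 mm behind the grasp point.
Start: joints at [1.199, 0.689, -0.195, 1.565, 0.157, 0.902, -0.215], TCP at [246.751, -574.252, 257.743] pointing down, gripper open.
Joint ranges: [-3.01, 3.01], [-0.46, 2.08], [-1.47, 1.51], [0.13, 2.56], [-1, 4.14], [0.04, 2.09], [-2.66, 2.66]. Speed limits (rad/s): [2.57, 2.57, 3.14, 3.14, 3.14, 3.14, 3.14].

## Interface

Orientations are given as a unit quaternion [w, x, y, z].
In Python, from station import ctrl, get_image, calibration gives the robot as it stands.
- The arm moves only by the shell command python3 -m jog 'ROWS'. ROWS is JSON, a list of rows, each a list of 7 numbers: the opening, from -1 (shut) to 1 (fully open), then the shift along the tool's x, y, z in cm, then the turn, a rotation vector about the tool's x, y, z in degrees. In form: [[grip, dx, dy, dz, wx, wy, wz], ...]. A call has 1 to 20 rows; each row is the pose to reach, as a shift and turn from the pose commanded when the call began, along the tool's axes at that moment; what a row does not reach only later rows make up. A row lasts 1/12 s, in which the tool goes at most 41.7 mm and 7.16 degrees, less where a joint would pass 70% of its speed; a pose out of reach is approached as far as the arm can. A call with a gripper value outside its range is refused whole. The fingers move at their own pace and stop on an object; the grip force is fixed at half the most. Time passes only in rows, so rows that repeat a pose let the fingers close. It gives the time, the measured TCP pose, the force and the opening at its end, in the units of the state.
- ctrl.get_state(): the state, without advancing time (a new reading comes with each control period).
- get_image(name): name is "side" or "top"; returns the picture (480x640x3 uint8, red, green, blue); there is no depth.
- calibration(name): a dict with "fx", "fy", "cx", "cy" (pixels), "k1" (the pictures are not rectified: a ray, as slopes to the right and down, at radius r is drawn at 1 + k1 r^2 times it, then the intrinsics apply), "R" (3x3) and "t" (3): a world point X has camera coordinates R X + t. Camera axes: x right, y down, z forward; pixel columns grow to the right and rows downward; lengths in mm; the calibration is good to about 2 mm. A picture is of the moment at which its call begins. calibration takes no time and is no camera call.
- ctrl.hand_in(): hands the job in, once; it reports no verdict.
The state is a dict: "t": time; "joint_pos": joint angles; "qd": joint speeds; "tau": joint torques, N m; "tool_pos": TCP position; "tcp_rot": TCP orientation; "ft_force": force on the tool from outside, world axes, zero at the start; "torque": the same for the moment, N m; "gripper_width": finger opening in mm.
Only numpy, scipy, OpenCV 4.12 (cv2) and the standard library are available. Lean on these libraries where they do the work, as an engineer would, in place of code of your own. Each camera call takes 0.05 s, during which the arm holds its last target.

## Task

Turn the drying rack round: take the clamps off the two dry books and stand those books in the bays of the wooden trough; stand each of the freshly glued books from the plywood board upright on the rack's rails, one to a place, and fasten a spring clamp well over the spine of each so that it stays there by itself. The clamps you took off are used again, and a spare one may lie on the counter. Leave the glue bottle, the brush pot and the tape dispenser where they are.

Things in the scene. Friction and masses are not known exactly. Their poses are not given: they have to be found in the camera images.
- rack: fixed wooden drying rack, 340 mm along local y, three places 105 mm apart along y. A book stands across two raised rails (16 mm wide, along y, centred at x = -32 and +40 mm, tops 40 mm above the counter), between the two wire hoops of a place. Origin: centre of its footprint at counter height; local -x, the front, faces roughly the robot.
- slot_1 (a point): middle of place 1 of the rack, at the height of the rails' tops; axes as the rack's. Its two wire hoops (6 mm wire) leave 36 mm between them across y; they are 78 mm above the counter at the front (x = -32 mm) and slope up to 143 mm at the back (x = +40 mm). A dry book starts here.
- slot_2 (a point): middle of place 2 of the rack, at the height of the rails' tops; axes as the rack's. Its two wire hoops (6 mm wire) leave 36 mm between them across y; they are 78 mm above the counter at the front (x = -32 mm) and slope up to 143 mm at the back (x = +40 mm). A dry book starts here.
- slot_3 (a point): middle of place 3 of the rack, at the height of the rails' tops; axes as the rack's. Its two wire hoops (6 mm wire) leave 36 mm between them across y; they are 78 mm above the counter at the front (x = -32 mm) and slope up to 143 mm at the back (x = +40 mm). Empty at the start.
- book_a: loose hardback book, freshly glued, 108 mm wide (local x), 28 mm thick (local y), 160 mm tall (local z). Origin: centre of its underside; spine face at x = -54 mm, fore-edge at +54 mm. Starts upright on the plywood board, spine roughly towards the robot, about 90 mm from the next glued book. May be absent.
- book_b: loose hardback book, freshly glued, 112 mm wide (local x), 28 mm thick (local y), 172 mm tall (local z). Origin: centre of its underside; spine face at x = -56 mm, fore-edge at +56 mm. Starts upright on the plywood board, spine roughly towards the robot, about 90 mm from the next glued book. May be absent.
- book_c: loose hardback book, freshly glued, 118 mm wide (local x), 28 mm thick (local y), 184 mm tall (local z). Origin: centre of its underside; spine face at x = -59 mm, fore-edge at +59 mm. Starts upright on the plywood board, spine roughly towards the robot, about 90 mm from the next glued book. May be absent.
- dry_1: loose hardback book, mended earlier and now dry, 112 mm wide (local x, spine face at x = -56 mm), 28 mm thick (local y), 168 mm tall (local z). Origin: centre of its underside. Starts in the rack's middle place (slot_2), spine towards the robot, with a clamp across its spine.
- dry_2: loose hardback book, mended earlier and now dry, 116 mm wide (local x, spine face at x = -58 mm), 28 mm thick (local y), 178 mm tall (local z). Origin: centre of its underside. Starts in the rack's place slot_1, spine towards the robot, with a clamp across its spine.
- clamp_a: loose black spring clamp (two levers on a pin), 90 g, 124 mm long, 30 mm deep along its pin; starts lying on the counter with its pin upright, handles roughly towards the robot. Origin: lower end of the pin; local z along the pin (depth is z = 0 to 30 mm), +x towards the jaws, -x towards the handles, y across. Rubber jaw pads at x = 40 to 62 mm, 12 N on a 28 mm book; throat clear to x = 16 mm.
- clamp_b: loose black spring clamp (two levers on a pin), 90 g, 124 mm long, 30 mm deep along its pin; starts clamped over the spine of dry_2, handles towards the robot. Origin: lower end of the pin; local z along the pin (depth is z = 0 to 30 mm), +x towards the jaws, -x towards the handles, y across. Rubber jaw pads at x = 40 to 62 mm, 12 N on a 28 mm book; throat clear to x = 16 mm.
- clamp_c: loose black spring clamp (two levers on a pin), 90 g, 124 mm long, 30 mm deep along its pin; starts clamped over the spine of dry_1, handles towards the robot. Origin: lower end of the pin; local z along the pin (depth is z = 0 to 30 mm), +x towards the jaws, -x towards the handles, y across. Rubber jaw pads at x = 40 to 62 mm, 12 N on a 28 mm book; throat clear to x = 16 mm.
- clamp_a_grip (a point): clamp_a's point to squeeze: between its handles, 52 mm behind the pin (clamp's x = -52, y = 0, z = 15 mm; same axes). Handles run from x = -10 to -62 mm, ends 64 mm apart outside with jaws empty, 38 mm when on a 28 mm book, 20 mm and parallel when squeezed together to the stop by 15 N; jaws are then 46 mm apart at the tips, 40 mm at the pads' inner end.
- clamp_b_grip (a point): clamp_b's point to squeeze: between its handles, 52 mm behind the pin (clamp's x = -52, y = 0, z = 15 mm; same axes). Handles run from x = -10 to -62 mm, ends 64 mm apart outside with jaws empty, 38 mm when on a 28 mm book, 20 mm and parallel when squeezed together to the stop by 15 N; jaws are then 46 mm apart at the tips, 40 mm at the pads' inner end.
- clamp_c_grip (a point): clamp_c's point to squeeze: between its handles, 52 mm behind the pin (clamp's x = -52, y = 0, z = 15 mm; same axes). Handles run from x = -10 to -62 mm, ends 64 mm apart outside with jaws empty, 38 mm when on a 28 mm book, 20 mm and parallel when squeezed together to the stop by 15 N; jaws are then 46 mm apart at the tips, 40 mm at the pads' inner end.
- clamp_a_l (a joint): left, local +y lever of clamp_a: 0 jaws shut, 0.22 with its pad flat on a 28 mm book, 0.37 squeezed to the stop (rad); the right lever mirrors it
- clamp_b_l (a joint): left, local +y lever of clamp_b: 0 jaws shut, 0.22 with its pad flat on a 28 mm book, 0.37 squeezed to the stop (rad); the right lever mirrors it
- clamp_c_l (a joint): left, local +y lever of clamp_c: 0 jaws shut, 0.22 with its pad flat on a 28 mm book, 0.37 squeezed to the stop (rad); the right lever mirrors it
- trough: fixed open wooden book trough with two bays side by side, 160 x 150 x 95 mm outside (local x, y, z), walls, floor and the middle wall (along x) 8 mm thick; each bay is 144 x 63 mm inside, centred at y = +35 and -35 mm, room for one book each. Origin: centre of its underside.
- board: fixed plywood board, 170 x 310 x 12 mm, on which the glued books stand. Origin: centre of its underside.
- glue: bystander: white glue bottle, 56 mm across, 150 mm tall. Origin: centre of its underside.
- brush_pot: bystander: glass pot, 72 mm across, 90 mm tall, with brushes in it up to 180 mm. Origin: centre of its underside.
- tape: bystander: grey tape dispenser, 140 x 50 x 75 mm. Origin: centre of its underside.
There are look-alikes about, which are no part of the job. There is more than one size of the book_c; the one meant has the size given above.

How it is judged:
By the outcome, as a careful person would: the job done as asked, in the order asked, and still so for the second after the job is handed in, with the robot touching nothing.
Of book_a, book_b, book_c only 2 to 3 are there at a start; the rules pass over those that are not, and their reading is None.
At some moment in a run one of clamp_a may be knocked a few centimetres aside while the robot is not near it.
Once in a run the grip may slacken for a moment while it holds something.
It also fails if it takes over 210 s, if anything falls off the work surface, if the arm or the gripper's body presses on something with over 40 N, if the wrist force passes 120 N, or if a joint passes its speed limit or range.

## Working session

There is one attempt and no reset: what is moved stays moved. The work goes in short steps, Python scripts to look and compute and a shell command to move; the robot and the scene stay as the last step left them, time stands still between calls to the robot, and variables do not carry over. Pictures are saved under pics/ and viewed, and the job is handed in when it is done.

```bash
ls; mkdir -p pics
python3 - <<'E'
from station import ctrl, get_image, calibration
import cv2, json
for n in ("side","top"):
    im=get_image(n); cv2.imwrite(f"pics/{n}0.png",im[:,:,::-1])
    c=calibration(n); print(n,c)
print(ctrl.get_state())
E
```

```text
pics
side {'fx': 467.88151271601595, 'fy': 467.88151271601595, 'cx': 321.71480279517, 'cy': 239.5442353128524, 'k1': 0.041837842850272755, 'R': array([[-0.71105249, -0.7030524 ,  0.01103083],
       [-0.39860077,  0.39011358, -0.83001736],
       [ 0.57924242, -0.59458281, -0.55762846]]), 't': array([367.86172403, 255.25640376, 875.56457965])}
top {'fx': 494.5213707571614, 'fy': 494.5213707571614, 'cx': 323.2754697763754, 'cy': 234.88326267456182, 'k1': -0.11418165700069921, 'R': array([[-0.00610807, -0.9997489 , -0.02155975],
       [-0.9830239 ,  0.00995678, -0.18320719],
       [ 0.18337585,  0.02007471, -0.98283788]]), 't': array([  65.27112718,  500.32072962, 1097.99043769])}
{'t': 0.1, 'joint_pos': array([ 1.19881082,  0.68990596, -0.19449781,  1.5662345 ,  0.15731605,
        0.90247849, -0.21510031]), 'qd': array([-1.20537187e-03, -1.39509243e-03,  9.90353816e-05, -1.92488337e-03,
       -2.69362999e-04, -4.80203346e-04,  7.49816544e-05]), 'tau': array([-3.25882262e-03, -5.28500783e+01, -1.27160367e+00, -1.53836846e+01,
       -5.25677903e-02,  1.89990591e-03,  5.61638535e-05]), 'tool_pos': array([ 246.45292891, -573.78173747,  256.9874597 ]), 'tcp_rot': array([-7.83671124e-04,  9.79480589e-01,  2.01536863e-01, -2.33782465e-04]), 'ft_force': array([ 0.4466406, -0.1810336,  0.8752793]), 'torque': array([0.0614903 , 0.02420377, 0.01956187]), 'gripper_width': 87.95245661748218}
```

```bash
cat > h.py <<'E'
import numpy as np, cv2
from scipy.spatial.transform import Rotation as Rot
from scipy.optimize import least_squares
from station import ctrl, get_image, calibration
CAL={n:calibration(n) for n in ("side","top")}
def proj(n,X):
    c=CAL[n]; X=np.atleast_2d(X); P=X@np.array(c["R"]).T+c["t"]
    s=P[:,:2]/P[:,2:]; r2=(s**2).sum(1,keepdims=True); s=s*(1+c["k1"]*r2)
    return s*[c["fx"],c["fy"]]+[c["cx"],c["cy"]]
def ray(n,uv):
    c=CAL[n]; d=(np.array(uv,float)-[c["cx"],c["cy"]])/[c["fx"],c["fy"]]; s=d.copy()
    for _ in range(30): s=d/(1+c["k1"]*(s@s))
    R=np.array(c["R"]); return -R.T@c["t"], R.T@np.array([s[0],s[1],1])
def p2w(n,uv,z):
    o,d=ray(n,uv); return o+d*(z-o[2])/d[2]
def tri(uvs,uvt):
    A=[];b=[]
    for n,uv in(("side",uvs),("top",uvt)):
        o,d=ray(n,uv); d/=np.linalg.norm(d); M=np.eye(3)-np.outer(d,d); A.append(M); b.append(M@o)
    return np.linalg.lstsq(np.vstack(A),np.hstack(b),rcond=None)[0]
def crop(n,u0,v0,w,h,k,name,im=None):
    if im is None: im=get_image(n)[:,:,::-1]
    c=cv2.resize(im[v0:v0+h,u0:u0+w],None,fx=k,fy=k,interpolation=cv2.INTER_CUBIC)
    for u in range((u0+9)//10*10,u0+w,10):
        L=8 if u%50 else 16; cv2.line(c,((u-u0)*k,0),((u-u0)*k,L),(0,0,255),1)
        if u%20==0: cv2.putText(c,str(u),((u-u0)*k-10,24),0,.4,(0,0,255),1)
    for v in range((v0+9)//10*10,v0+h,10):
        cv2.line(c,(0,(v-v0)*k),(8,(v-v0)*k),(0,0,255),1)
        if v%20==0: cv2.putText(c,str(v),(10,(v-v0)*k+4),0,.4,(0,0,255),1)
    cv2.imwrite(f"pics/{name}.png",c)
def boxpts(p,yaw,sx,sy,sz,z0=0):
    a=np.array([[x,y,z] for z in(0,1) for x,y in((-1,-1),(1,-1),(1,1),(-1,1))],float)*[sx/2,sy/2,sz]
    return a@Rot.from_euler('z',yaw).as_matrix().T+[p[0],p[1],z0]
def drawbox(im,n,P,col):
    q=np.round(proj(n,P)*16).astype(int)
    for i in range(4):
        for a,b in((i,(i+1)%4),(4+i,4+(i+1)%4),(i,4+i)):
            cv2.line(im,tuple(map(int,q[a])),tuple(map(int,q[b])),col,1,cv2.LINE_AA,4)
def go(x,y,z,yaw):
    """yaw: world direction (deg) of jaw axis; prints shift cm/turn deg in tool axes"""
    s=ctrl.get_state(); q=s["tcp_rot"]; R=Rot.from_quat([q[1],q[2],q[3],q[0]])
    best=None
    for k in(0,180):
        a=np.radians(yaw+k); yv=np.array([np.cos(a),np.sin(a),0]); zv=np.array([0,0,-1.]); xv=np.cross(yv,zv)
        T=Rot.from_matrix(np.column_stack([xv,yv,zv])); r=(R.inv()*T).as_rotvec(degrees=True)
        if best is None or np.linalg.norm(r)<np.linalg.norm(best): best=r
    d=R.inv().apply(np.array([x,y,z])-s["tool_pos"])/10
    print("shift",d.round(2),"turn",best.round(2)," rows>=",round(max(np.linalg.norm(d)/4.17,np.linalg.norm(best)/7.16),1))
def st():
    s=ctrl.get_state(); q=s["tcp_rot"]; R=Rot.from_quat([q[1],q[2],q[3],q[0]]).as_matrix()
    print("t",round(s["t"],2),"pos",s["tool_pos"].round(1),"jaw yaw",round(np.degrees(np.arctan2(R[1,1],R[0,1])),2),"zax",R[:,2].round(3),"F",s["ft_force"].round(1),"w",round(s["gripper_width"],1))
E
python3 - <<'E'
from h import *
a=cv2.imread("pics/top0.png")
crop("top",290,130,160,120,5,"t_rack",a)
crop("top",130,190,160,120,5,"t_board",a)
crop("top",400,150,180,140,4,"t_tr",a)
E
python3 - <<'E'
from h import *
a=cv2.imread("pics/side0.png")
crop("side",190,220,120,140,5,"s_board",a[:])
crop("side",230,140,160,120,5,"s_rack",a[:])
# local corner order for boxpts: (-,-),(+,-),(+,+),(-,+), bottom then top.
obs={"blue":{7:(203.6,289),4:(213,281.6),5:(182.4,239.6),6:(172,247.6),0:(230.6,287.6),3:(222,294.4)},
"red":{7:(233.4,260),4:(244,252.4),5:(212.4,207.6),6:(202.4,214.6),0:(258,263.6),3:(249.4,270.4)}}
dims={"a":(108,28,160),"b":(112,28,172),"c":(118,28,184)}
for k,o in obs.items():
    ids=list(o); uv=np.array([o[i] for i in ids])
    p0=p2w("top",uv[:4].mean(0),180)
    for d,s in dims.items():
        f=lambda q:(proj("top",boxpts(q[:2],q[2],*s,z0=12)[ids])-uv).ravel()
        r=least_squares(f,[p0[0],p0[1],0.5]); print(k,d,r.x.round(2),"rms px",np.sqrt((r.fun**2).mean()).round(2))
    f=lambda q:(proj("top",boxpts(q[:2],q[2],q[3],28,q[4],z0=12)[ids])-uv).ravel()
    r=least_squares(f,[p0[0],p0[1],0.5,110,170]); print(k,r.x.round(2),"rms px",np.sqrt((r.fun**2).mean()).round(2))
E
```

```text
blue a [418.07 328.01   0.68] rms px 0.81
blue b [417.52 325.84   0.67] rms px 0.62
blue c [417.2  323.83   0.67] rms px 1.85
blue [417.61 326.41   0.67 110.14 168.48] rms px 0.46
red a [480.44 265.03   0.63] rms px 2.11
red b [479.36 263.43   0.63] rms px 1.1
red c [478.5  261.97   0.63] rms px 0.57
red [478.18 261.72   0.63 115.55 184.17] rms px 0.43
```

```bash
cat > fit1.py <<'E'
from h import *
F,B=78,143
pts=[ # cam, uv, local
("top",(315,167),(40,126,B)),("top",(334.2,165.4),(40,84,B)),("top",(362.6,163.6),(40,21,B)),("top",(410.4,161),(40,-84,B)),
("side",(265.2,204.4),(40,126,B)),("side",(277.6,198.4),(40,84,B)),("side",(296,189),(40,21,B)),
("side",(287.2,239),(-32,126,F)),("side",(299.6,231.6),(-32,84,F)),("side",(316.4,221),(-32,21,F)),
("top",(318,208.5),(-32,126,F)),("top",(336,207.5),(-32,84,F)),
("side",(287.6,250.5),(-32,126,40)),("side",(299.6,243),(-32,84,40)),
]
def res(q):
    out=[]
    for n,uv,l in pts:
        P=Rot.from_euler('z',q[2]).apply(l)+[q[0],q[1],q[3] if l[2]>50 else 0]
        out.append(proj(n,P)[0]-uv)
    return np.array(out).ravel()
r=least_squares(res,[600,0,0,0],loss='soft_l1'); print(r.x.round(3)); print(res(r.x).reshape(-1,2).round(1))
R=np.array(r.x)
for y in(-105,0,105): print(y,(Rot.from_euler('z',R[2]).apply([0,y,40])+[R[0],R[1],0]).round(1))
# trough corners top z=95 : crop (k=4, 400,150)
o=[(415,70),(643,187),(541,430),(305,305)]
uv=np.array([(400+x/4,150+y/4) for x,y in o])
print([p2w("top",u,95).round(1) for u in uv])
def ft(q): # order
    P=boxpts(q[:2],q[2],160,150,95); return min((( (proj("top",np.roll(P[4:],k,0))-uv).ravel()) for k in range(4)),key=lambda e:(e**2).sum())
for y0 in(-.5,-.5+np.pi/2):
    r=least_squares(ft,[550,-330,y0]); print("trough",r.x.round(3),"deg",np.degrees(r.x[2]).round(1),np.sqrt((r.fun**2).mean()).round(2))
# dry books
def book(o,s,z0,p0,yaw0):
    f=lambda q:np.concatenate([proj(n,boxpts(q[:2],q[2],*s,z0=z0)[[i]])[0]-uv for n,i,uv in o])
    r=least_squares(f,[*p0,yaw0]); print(r.x.round(3),np.degrees(r.x[2]).round(2),r.fun.reshape(-1,2).round(1).tolist()); return r.x
t=lambda x,y:(290+x/5,130+y/5); s_=lambda x,y:(230+x/5,140+y/5); b_=lambda x,y:(130+x/5,190+y/5); sb=lambda x,y:(190+x/5,220+y/5)
print("dry1");book([("top",7,t(403,325)),("top",4,t(474,323)),("top",5,t(448,68)),("top",6,t(386,68)),("side",6,s_(305,110)),("side",4,s_(508,162)),("side",5,s_(343,97)),("side",7,s_(470,175))],(112,28,168),40,(600,-30),0)
print("dry2");book([("top",7,t(677,327)),("top",4,t(741,320)),("top",5,t(711,57)),("top",6,t(650,60)),("side",6,s_(457,33)),("side",4,s_(661,77)),("side",5,s_(490,18)),("side",7,s_(625,90))],(116,28,178),40,(600,-130),0)
print("b");book([("top",7,b_(368,495)),("top",4,b_(415,458)),("top",5,b_(262,248)),("top",6,b_(210,288)),("top",0,b_(503,488)),("top",3,b_(460,522)),("side",6,sb(46,290)),("side",7,sb(358,318)),("side",4,sb(374,268)),("side",5,sb(70,247)),("side",3,sb(388,660)),("side",2,sb(105,637))],(112,28,172),12,(417,326),.67)
print("c");book([("top",7,b_(517,350)),("top",4,b_(570,312)),("top",5,b_(412,88)),("top",6,b_(362,123)),("top",0,b_(640,368)),("top",3,b_(597,402)),("side",6,sb(92,112)),("side",7,sb(392,142)),("side",4,sb(410,105)),("side",5,sb(115,78))],(118,28,184),12,(478,262),.63)
E
python3 fit1.py
```

```text
[ 6.01183e+02 -5.11690e+01  6.00000e-02 -2.89700e+00]
[[-0.2  0.4]
 [-0.3  0.7]
 [ 0.1  0.5]
 [ 0.1 -0. ]
 [-0.1  0.2]
 [ 0.1 -0.1]
 [-0.4  0.4]
 [ 0.2 -0.6]
 [-0.1 -0.2]
 [ 0.3  0.3]
 [-0.2 -2. ]
 [ 0.2 -2.3]
 [ 0.2 -0. ]
 [ 0.2  0.2]]
-105 [ 607.5 -156.    40. ]
0 [601.2 -51.2  40. ]
105 [594.9  53.6  40. ]
[array([ 645.1, -355.5,   95. ]), array([ 575.2, -484.4,   95. ]), array([ 435.9, -411.4,   95. ]), array([ 508. , -281.6,   95. ])]
trough [ 5.44778e+02 -3.86195e+02  2.96000e-01] deg 16.9 44.75
trough [ 5.44780e+02 -3.86193e+02  2.98000e-01] deg 17.1 44.75
dry1
[ 6.0615e+02 -4.9055e+01  4.5000e-02] 2.57 [[-0.1, 0.9], [-0.5, 0.6], [0.5, -0.8], [-0.6, -0.1], [-0.4, -0.6], [0.4, -1.0], [-0.1, -1.4], [0.2, 0.2]]
dry2
[ 6.04649e+02 -1.56331e+02  4.70000e-02] 2.68 [[-0.7, 0.5], [0.4, 1.1], [0.6, -1.0], [-0.8, -0.9], [-0.5, -0.8], [0.5, -0.2], [-0.0, -0.8], [0.7, 0.5]]
b
[417.664 325.945   0.67 ] 38.38 [[-0.7, 0.7], [0.9, -0.5], [-0.3, -0.9], [-0.7, -0.5], [0.6, 0.2], [-0.1, 0.8], [-0.5, 0.2], [0.7, -0.5], [0.9, -0.5], [-0.2, -1.0], [-0.1, 0.9], [-0.5, 0.5]]
c
[478.467 261.946   0.625] 35.81 [[-0.0, 0.6], [0.8, 0.0], [0.2, -1.1], [-1.0, -0.1], [0.5, 0.3], [-0.5, 0.4], [-0.7, 0.4], [0.4, 0.5], [0.4, -0.4], [-0.2, -0.8]]
```

Run:
```python
from h import *
print("clamp_b pin top",tri((369,191.6),(426,222.6)).round(1))
print("clamp_c pin top",tri((338.8,205),(376.4,220)).round(1))
pa=p2w("top",(433,263.75),30);print("clamp_a pin top",pa.round(1))
uv=np.array([(400+x/4,150+y/4) for x,y in [(305,305),(541,430),(643,187),(415,70)]])
f=lambda q:(proj("top",boxpts(q[:2],q[2],160,150,95)[4:])[[3,0,1,2]]-uv).ravel()
r=least_squares(f,[541,-383,-.48]);print("trough",r.x,np.degrees(r.x[2]),r.fun.round(1))
c,s=np.cos(r.x[2]),np.sin(r.x[2])
for y in(35,-35): print("bay",y,(r.x[:2]+y*np.array([-s,c])).round(1))
a=cv2.imread("pics/side0.png"); crop("side",300,160,140,105,5,"s_cl",a)
a=cv2.imread("pics/top0.png"); crop("top",340,180,140,105,5,"t_cl",a)
```

```text
clamp_b pin top [ 509.3 -161.2  134.1]
clamp_c pin top [515.7 -54.8 134.8]
clamp_a pin top [ 433.1 -193.5   30. ]
trough [ 5.41165844e+02 -3.83310588e+02 -4.94795912e-01] -28.349717493370203 [-1.   0.7  0.   0.3  1.2 -0.3 -0.1 -0.8]
bay 35 [ 557.8 -352.5]
bay -35 [ 524.5 -414.1]
```

Run:
```python
from h import *
def cl(name,pin,e1,e2,zt):
    P=p2w("top",pin,zt); A=p2w("top",e1,zt); B=p2w("top",e2,zt); M=(A+B)/2; d=P-M
    print(name,"pin",P.round(1),"ends",A.round(1),B.round(1),"sep",np.linalg.norm(A-B).round(1),"mid",M.round(1),"yaw",np.degrees(np.arctan2(d[1],d[0])).round(1),"len",np.linalg.norm(d).round(1))
cl("c",(376.4,220),(340+152/5,180+345/5),(340+228/5,180+343/5),134)
cl("b",(426,222.6),(340+400/5,180+357/5),(340+498/5,180+380/5),134)
cl("a",(433,263.75),(400+90/4,150+555/4),(400+188/4,150+547/4),30)
for n,l in (("c",None),):
  pass
st()
go(470,-110,240,93.4)
```

```text
c pin [515.9 -54.8 134. ] ends [453.1 -40.4 134. ] [453.6 -72.7 134. ] sep 32.3 mid [453.4 -56.6 134. ] yaw 1.6 len 62.6
b pin [ 509.2 -161.3  134. ] ends [ 446.8 -145.8  134. ] [ 436.5 -187.2  134. ] sep 42.7 mid [ 441.7 -166.5  134. ] yaw 4.4 len 67.7
a pin [ 433.1 -193.5   30. ] ends [ 375.3 -166.6   30. ] [ 379.1 -223.8   30. ] sep 57.3 mid [ 377.2 -195.2   30. ] yaw 1.8 len 55.9
t 0.1 pos [ 246.5 -573.8  257. ] jaw yaw -66.75 zax [-0.001  0.001 -1.   ] F [ 0.4 -0.2  0.9] w 88.0
shift [ 38.85 -33.78   1.75] turn [-0.09  0.02 19.85]  rows>= 12.4
```

Run:
```python
from h import *
go(464,-57,200,92.5)
```

```text
shift [ 40.39 -38.88   5.76] turn [-9.000e-02  2.000e-02  2.075e+01]  rows>= 13.5
```

```bash
python3 -m jog '[[1,40.4,-38.9,3,0,0,20.8],[1,40.4,-38.9,3,0,0,20.8],[1,40.4,-38.9,3,0,0,20.8],[1,40.4,-38.9,3,0,0,20.8],[1,40.4,-38.9,3,0,0,20.8],[1,40.4,-38.9,3,0,0,20.8],[1,40.4,-38.9,3,0,0,20.8],[1,40.4,-38.9,3,0,0,20.8],[1,40.4,-38.9,3,0,0,20.8],[1,40.4,-38.9,3,0,0,20.8],[1,40.4,-38.9,3,0,0,20.8],[1,40.4,-38.9,3,0,0,20.8],[1,40.4,-38.9,3,0,0,20.8],[1,40.4,-38.9,3,0,0,20.8],[1,40.4,-38.9,5.7,0,0,20.8],[1,40.4,-38.9,5.7,0,0,20.8]]'; python3 -c "
from h import *
st(); print(ctrl.get_state()['joint_pos'].round(2)); go(464,-57,126,92.5)"
```

```text
t: 1.43
tool_pos: [463.1, -55.2, 198.1]
tcp_rot: [-0.0, 1.0, 0.024, -0.003]
ft_force: [-1.1, -0.7, -0.0]
gripper_width: 88.4
t 1.43 pos [463.1 -55.2 198.1] jaw yaw -87.29 zax [-0.005  0.001 -1.   ] F [-1.1 -0.7 -0. ] w 88.4
[ 0.02  0.59 -0.    2.09  0.    0.46 -1.5 ]
shift [0.12 0.19 7.21] turn [-0.06  0.3   0.21]  rows>= 1.7
```

```bash
python3 -m jog '[[1,0.1,0.15,2.5,0,0.2,0.2],[1,0.1,0.15,5,0,0.2,0.2],[1,0.1,0.15,7.2,0,0.2,0.2],[1,0.1,0.15,7.2,0,0.2,0.2],[1,0.1,0.15,7.2,0,0.2,0.2]]'; python3 -c "
from h import *
st(); go(464,-57,126,92.5); crop('side',290,130,160,120,5,'s1'); crop('top',320,140,160,120,5,'t1')"
```

```text
t: 1.85
tool_pos: [464.5, -59.7, 128.6]
tcp_rot: [0.0, 1.0, 0.019, 0.0]
ft_force: [0.3, 0.3, 0.4]
gripper_width: 88.2
t 1.85 pos [464.5 -59.7 128.6] jaw yaw -87.84 zax [ 0.001 -0.    -1.   ] F [0.3 0.3 0.4] w 88.2
shift [-0.03 -0.28  0.26] turn [ 0.02 -0.03 -0.34]  rows>= 0.1
```

```bash
python3 -m jog '[[1,0,-0.25,0.2,0,0,0],[1,0,-0.25,0.2,0,0,0],[-1,0,-0.25,0.2,0,0,0],[-1,0,-0.25,0.2,0,0,0],[-1,0,-0.25,0.2,0,0,0],[-1,0,-0.25,0.2,0,0,0],[-1,0,-0.25,0.2,0,0,0],[-1,0,-0.25,0.2,0,0,0],[-1,0,-0.25,0.2,0,0,0],[-1,0,-0.25,0.2,0,0,0]]'; python3 -c "
from h import *
st(); crop('side',290,130,160,120,5,'s2')"
```

```text
t: 2.78
tool_pos: [465.3, -56.3, 126.7]
tcp_rot: [0.0, 1.0, 0.02, 0.002]
ft_force: [-0.3, -0.1, 0.1]
gripper_width: 37.0
t 2.78 pos [465.3 -56.3 126.7] jaw yaw -87.75 zax [ 0.003  0.    -1.   ] F [-0.3 -0.1  0.1] w 37.0
```

Fingers are at 37 mm, just touching the handles; keep closing.

```bash
python3 -m jog '[[-1,0,0,0,0,0,0],[-1,0,0,0,0,0,0],[-1,0,0,0,0,0,0],[-1,0,0,0,0,0,0],[-1,0,0,0,0,0,0]]'; python3 -c "
from h import *
st()"
```

```text
t: 3.25
tool_pos: [465.3, -56.3, 126.7]
tcp_rot: [-0.0, 1.0, 0.02, 0.002]
ft_force: [-0.8, 0.8, -0.6]
gripper_width: 19.0
t 3.25 pos [465.3 -56.3 126.7] jaw yaw -87.75 zax [ 0.003  0.    -1.   ] F [-0.8  0.8 -0.6] w 19.0
```

```bash
python3 -m jog '[[-1,-1.5,0,0,0,0,0],[-1,-3,0,0,0,0,0],[-1,-4.3,0,0,0,0,0],[-1,-4.3,0,0,0,0,0],[-1,-4.3,0,3,0,0,0],[-1,-4.3,0,6,0,0,0],[-1,-4.3,0,9,0,0,0],[-1,-4.3,0,9.6,0,0,0],[-1,-4.3,0,10,0,0,0],[-1,-4.3,0,10,0,0,0],[-1,-4.3,0,10,0,0,0]]'; python3 -c "
from h import *
st(); crop('side',290,130,160,120,5,'s3')"
```

```text
t: 4.17
tool_pos: [436.8, -60.8, 40.3]
tcp_rot: [-0.001, 1.0, 0.02, -0.01]
ft_force: [-0.7, -0.3, -1.1]
gripper_width: 19.3
t 4.17 pos [436.8 -60.8  40.3] jaw yaw -87.72 zax [-0.019  0.002 -1.   ] F [-0.7 -0.3 -1.1] w 19.3
```

```bash
python3 -m jog '[[-1,0,0,0,0,0,0],[-1,0,0,0,0,0,0]]'; python3 -c "
from h import *
st(); print(ctrl.get_state()['joint_pos'].round(3)); go(430,-58,24,92.5)"
```

```text
t: 4.38
tool_pos: [436.0, -60.7, 40.8]
tcp_rot: [-0.001, 1.0, 0.02, -0.01]
ft_force: [-0.5, 0.3, -1.3]
gripper_width: 19.2
t 4.38 pos [436.  -60.7  40.8] jaw yaw -87.72 zax [-0.02   0.002 -1.   ] F [-0.5  0.3 -1.3] w 19.2
[ 0.065  0.908 -0.05   2.233  1.057  0.044 -2.553]
shift [-0.56 -0.29  1.69] turn [-0.17  1.16 -0.22]  rows>= 0.4
```

```bash
python3 -c "
from h import *
go(455,-70,45,50)"
```

```text
shift [ 1.85  1.   -0.46] turn [ 0.27  1.17 42.28]  rows>= 5.9
```

```bash
python3 -m jog '[[-1,0,0.3,-0.2,0,0.3,7],[-1,0,0.5,-0.4,0,0.6,14],[-1,0.4,0.7,-0.4,0,1,21],[-1,0.8,1,-0.4,0,1,28],[-1,1.2,1,-0.4,0,1,35],[-1,1.8,1,-0.4,0,1.2,42],[-1,1.8,1,-0.4,0,1.2,42],[-1,1.8,1,-0.4,0,1.2,42],[-1,1.8,1,-0.4,0,1.2,42]]'; python3 -c "
from h import *
st(); print(ctrl.get_state()['joint_pos'].round(3)); go(455,-70,24,50)"
```

```text
t: 5.13
tool_pos: [442.9, -70.0, 44.0]
tcp_rot: [0.007, 0.941, -0.338, -0.01]
ft_force: [-14.9, 1.7, -0.8]
gripper_width: 23.1
t 5.13 pos [442.9 -70.   44. ] jaw yaw -129.56 zax [-0.023 -0.006 -1.   ] F [-14.9   1.7  -0.8] w 23.1
[ 0.063  0.903 -0.023  2.208  0.435  0.06  -2.648]
shift [ 0.96 -0.81  1.97] turn [1.14 0.79 0.43]  rows>= 0.6
```

```bash
python3 -c "
from h import *
crop('side',290,140,160,120,5,'s4');crop('top',320,140,160,120,5,'t4')"
python3 -m jog '[[-1,-1,0.8,0,0,0,0],[-1,-1.5,1.2,-0.5,0,0,0],[-1,-1.5,1.2,-2,0,0,0],[-1,-1.5,1.2,-4,0,0,0],[-1,-1.5,1.2,-5,0,0,0],[-1,-1.5,1.2,-5,0,0,0],[-1,-1.5,1.2,-5,0,0,0]]'; python3 -c "
from h import *
st(); print(ctrl.get_state()['joint_pos'].round(3)); crop('side',290,140,160,120,5,'s5')"
```

```text
t: 5.82
tool_pos: [435.8, -69.8, 95.3]
tcp_rot: [0.002, 0.94, -0.34, 0.001]
ft_force: [0.2, -0.2, -1.4]
gripper_width: 22.2
t 5.82 pos [435.8 -69.8  95.3] jaw yaw -129.79 zax [ 0.001 -0.005 -1.   ] F [ 0.2 -0.2 -1.4] w 22.2
[ 0.095  0.785 -0.07   2.238  0.431  0.13  -2.649]
```

```bash
python3 -c "
from h import *
for z in (98,103,108): print(p2w('side',(351,216.5),z).round(1), p2w('side',(326.5,210),z).round(1))
im=get_image('side')[:,:,::-1]
im=cv2.convertScaleAbs(im,alpha=2.5,beta=20)
crop('side',310,180,110,80,7,'s6',im)"
```

```text
[498.6 -82.6  98. ] [563.2 -62.   98. ]
[493.2 -76.3 103. ] [557.2 -55.8 103. ]
[487.8 -69.9 108. ] [551.3 -49.6 108. ]
```

```bash
python3 -m jog '[[-1,0,0,-4,0,0,0],[-1,0,0,-8,0,0,0],[-1,0,0,-12,0,0,0],[-1,0,0,-14,0,0,-7],[-1,0,0,-15,0,0,-14],[-1,0,0,-15,0,0,-21],[-1,0,0,-15,0,0,-28],[-1,0,0,-15,0,0,-35],[-1,0,0,-15,0,0,-42],[-1,0,0,-15,0,0,-46],[-1,0,0,-15,0,0,-46],[-1,0,0,-15,0,0,-46]]'; python3 -c "
from h import *
st(); print(ctrl.get_state()['joint_pos'].round(3)); crop('side',290,80,160,120,5,'s7');crop('top',320,140,160,120,5,'t7')"
```

```text
t: 6.92
tool_pos: [434.7, -68.8, 243.7]
tcp_rot: [0.002, 0.999, 0.054, -0.002]
ft_force: [-0.7, -0.2, -0.7]
gripper_width: 21.3
t 6.92 pos [434.7 -68.8 243.7] jaw yaw -83.85 zax [-0.003 -0.003 -1.   ] F [-0.7 -0.2 -0.7] w 21.3
[ 0.431  0.526 -0.576  2.101  0.477  0.647 -1.936]
```

```bash
python3 -c "
from h import *
P=p2w('top',(370.6,222.6),252);A=p2w('top',(340,210),252);B=p2w('top',(364,192),252)
print(P.round(1),A.round(1),B.round(1),np.degrees(np.arctan2(*( (A+B)/2-P)[[1,0]])))
print('foot',p2w('top',(303,226),10).round(1), p2w('top',(284,260),12).round(1))
go(440,-100,60,96.15)"
```

```text
[485.4 -33.1 252. ] [510.6  24.8 252. ] [545.7 -21.9 252. ] 38.91690274073385
foot [529.9 110.5  10. ] [447.7 155.4  12. ]
shift [ 0.23  3.09 18.42] turn [0.22 0.17 0.03]  rows>= 4.5
```

```bash
python3 -c "
from h import *
go(445,-100,60,111)"
```

```text
shift [ 0.73  3.15 18.41] turn [  0.19   0.2  -14.82]  rows>= 4.5
```

```bash
python3 -c "
from h import *
go(445,-45,60,111)"; python3 -m jog '[[-1,0.8,-2.3,0,0.2,0.2,-7],[-1,0.8,-2.3,0,0.2,0.2,-14],[-1,0.8,-2.3,4,0.2,0.2,-15],[-1,0.8,-2.3,8,0.2,0.2,-15],[-1,0.8,-2.3,12,0.2,0.2,-15],[-1,0.8,-2.3,16,0.2,0.2,-15],[-1,0.8,-2.3,18.4,0.2,0.2,-15],[-1,0.8,-2.3,18.4,0.2,0.2,-15],[-1,0.8,-2.3,18.4,0.2,0.2,-15]]';python3 -c "
from h import *
st(); go(445,-45,23,111);print(ctrl.get_state()['joint_pos'].round(3))"
```

```text
shift [ 1.32 -2.32 18.39] turn [  0.19   0.2  -14.82]  rows>= 4.5
t: 7.77
tool_pos: [439.7, -45.5, 59.7]
tcp_rot: [0.001, 0.983, 0.185, -0.001]
ft_force: [0.4, 0.4, 0.2]
gripper_width: 21.2
t 7.77 pos [439.7 -45.5  59.7] jaw yaw -68.64 zax [-0.002 -0.002 -1.   ] F [0.4 0.4 0.2] w 21.2
shift [0.52 0.14 3.67] turn [0.08 0.13 0.36]  rows>= 0.9
[ 0.047  0.865 -0.08   2.242  1.036  0.073 -2.238]
```

```bash
python3 -m jog '[[-1,1.3,0,0.5,0,0,0],[-1,1.3,0,2,0,0,0],[-1,1.3,0,3,0,0,0],[-1,1.3,0,3.4,0,0,0],[-1,1.3,0,3.4,0,0,0],[-1,1.3,0,3.4,0,0,0]]';python3 -c "
from h import *
st(); print(ctrl.get_state()['joint_pos'].round(3));crop('side',290,140,160,120,5,'s8')"
```

```text
t: 8.27
tool_pos: [453.8, -41.2, 29.0]
tcp_rot: [-0.001, 0.983, 0.183, -0.001]
ft_force: [-4.7, 0.6, -0.2]
gripper_width: 20.6
t 8.27 pos [453.8 -41.2  29. ] jaw yaw -68.96 zax [-0.002  0.002 -1.   ] F [-4.7  0.6 -0.2] w 20.6
[ 0.026  0.934 -0.058  2.204  1.442  0.045 -2.653]
```

```bash
python3 -m jog '[[0.2,0,0,0.2,0,0,0],[0.5,0,0,0.2,0,0,0],[0.7,0,0,0.2,0,0,0],[0.8,0,0,0.2,0,0,0],[0.8,0,0,0.2,0,0,0],[0.8,0,0,0.2,0,0,0],[0.8,0,0,0.2,0,0,0],[0.8,0,0,0.2,0,0,0]]';python3 -c "
from h import *
st(); crop('side',290,140,160,120,5,'s9')"
```

```text
t: 8.98
tool_pos: [454.8, -41.3, 26.1]
tcp_rot: [-0.0, 0.983, 0.185, -0.002]
ft_force: [0.2, -0.3, -0.5]
gripper_width: 71.5
t 8.98 pos [454.8 -41.3  26.1] jaw yaw -68.71 zax [-0.003  0.    -1.   ] F [ 0.2 -0.3 -0.5] w 71.5
```

Released; rise straight up, then move over clamp_b and look at the result.

```bash
python3 -m jog '[[0.9,0,0,-2,0,0,0],[0.9,0,0,-5,0,0,0],[0.9,0,0,-9,0,0,0],[1,0,0,-13,0,0,0],[1,0,0,-17,0,0,0],[1,0,0,-19,0,0,0],[1,0,0,-19,0,0,0],[1,0,0,-19,0,0,0]]';python3 -c "
from h import *
st(); print(ctrl.get_state()['joint_pos'].round(3));crop('top',320,140,160,120,5,'t10');crop('side',250,140,180,120,4,'s10'); go(457,-164,200,93.4)"
```

```text
t: 9.7
tool_pos: [456.1, -41.9, 217.4]
tcp_rot: [0.0, 0.983, 0.184, -0.0]
ft_force: [-0.1, 0.4, -0.7]
gripper_width: 88.1
t 9.7 pos [456.1 -41.9 217.4] jaw yaw -68.78 zax [-0. -0. -1.] F [-0.1  0.4 -0.7] w 88.1
[ 0.454  0.629 -0.733  2.08   0.674  0.683 -1.93 ]
shift [-4.19 11.46  1.54] turn [-0.05  0.3  17.87]  rows>= 2.9
```

```bash
python3 -c "
from h import *
go(450,250,260,93.4)"
```

```text
shift [ 10.14 -27.38  -4.47] turn [-0.05  0.3  17.87]  rows>= 7.1
```

```bash
python3 -m jog '[[1,1,-2,-4.5,0,0,6],[1,4,-10,-5,0,0,12],[1,6,-18,-5,0,0,18],[1,10,-27,-5,0,0,18],[1,10,-27,-5,0,0,18],[1,10,-27,-5,0,0,18],[1,10,-27,-5,0,0,18],[1,10,-27,-5,0,0,18]]';python3 -c "
from h import *
st(); print(ctrl.get_state()['joint_pos'].round(3));a=get_image('top')[:,:,::-1].copy();cv2.imwrite('pics/t11full.png',a);crop('top',320,140,160,120,5,'t11',a);
a=get_image('side')[:,:,::-1].copy();crop('side',290,140,140,120,5,'s11',a)"
```

```text
t: 10.47
tool_pos: [448.8, 252.3, 264.9]
tcp_rot: [-0.002, 0.999, 0.032, -0.003]
ft_force: [0.3, -0.1, 0.0]
gripper_width: 88.4
t 10.47 pos [448.8 252.3 264.9] jaw yaw -86.33 zax [-0.006  0.003 -1.   ] F [ 0.3 -0.1  0. ] w 88.4
[-0.191  0.6   -0.657  1.868  0.474  0.837 -2.596]
```

```bash
python3 -c "
from h import *
a=get_image('side')[:,:,::-1].copy();a=cv2.convertScaleAbs(a,alpha=2.5,beta=20);crop('side',335,175,70,55,11,'s12',a)
a=get_image('top')[:,:,::-1].copy();a=cv2.convertScaleAbs(a,alpha=2.5,beta=20);crop('top',400,190,60,55,11,'t12',a)
print('b',tri((371,197.4),(428,224.6)).round(1)); print('c',p2w('side',(325,249.3),30).round(1))"
```

```text
b [ 508.5 -169.4  114.6]
c [511.9  -5.6  30. ]
```

```bash
python3 -c "
from h import *
L=tri((387,212.5),(423,250.5));Rr=tri((392.5,207.5),(439,256));J=tri((347.5,186.5),(415,197));P=tri((371,197),(428.2,224.6))
for n,a in zip('L R J P'.split(),(L,Rr,J,P)): print(n,a.round(1))
for n,uvs,uvt in(('L',(387,212.5),(423,250.5)),('R',(392.5,207.5),(439,256)),('J',(347.5,186.5),(415,197))):
  X=tri(uvs,uvt); print(n, (proj('side',X)[0]-uvs).round(1),(proj('top',X)[0]-uvt).round(1))
"
```

```text
L [ 451.5 -160.8   97.6]
R [ 445.7 -189.7  101.8]
J [ 565.1 -140.1  135.6]
P [ 508.4 -169.5  115.8]
L [-1.3 -0.2] [0.9 1.2]
R [2.2 0.2] [-1.6 -2.1]
J [-0.3 -0. ] [0.2 0.2]
```

```bash
python3 -c "
from h import *
go(460,-60,265,93.4)"
python3 -m jog '[[1,0.5,3,0,0,0,-7],[1,0.5,6,0,0,0,-14],[1,0.5,9,0,0,0,-21],[1,0.5,12,0,0,0,-28],[1,0.5,15,0,0,0,-35],[1,0.5,18,0,0,0,-42],[1,0.5,21,0,0,0,-49],[1,0.5,24,0,0,0,-56],[1,0.5,27,0,0,0,-63],[1,0.5,30,0,0,0,-70],[1,0.5,30,0,0,0,-77],[1,0.5,30,0,0,0,-84],[1,0.5,30,0,0,0,-91],[1,0.5,30,0,0,0,-98],[1,0.5,30,0,0,0,-105],[1,0.5,30,0,0,0,-112],[1,0.5,30,0,0,0,-119],[1,0.5,30,0,0,0,-126],[1,0.5,30,0,0,0,-126],[1,0.5,30,0,0,0,-126]]';python3 -c "
from h import *
st(); print(ctrl.get_state()['joint_pos'].round(3)); go(460,-174,200,95.5)"
```

```text
shift [-7.800e-01  3.059e+01  2.000e-02] turn [ 0.13  0.38 -0.02]  rows>= 7.3
t: 12.33
tool_pos: [471.9, -54.5, 264.9]
tcp_rot: [-0.003, 0.431, 0.903, -0.001]
ft_force: [-0.2, -0.4, -0.1]
gripper_width: 88.2
t 12.33 pos [471.9 -54.5 264.9] jaw yaw 39.0 zax [-0.006 -0.    -1.   ] F [-0.2 -0.4 -0.1] w 88.2
[ 0.745  0.79  -1.301  1.963  0.865  1.115 -0.253]
shift [-8.57 -8.41  6.5 ] turn [ -0.15  -0.32 -56.5 ]  rows>= 7.9
```

```bash
python3 -m jog '[[1,-2,-2,0,0,0,-7],[1,-4,-4,0,0,0,-14],[1,-6,-6,0,0,0,-21],[1,-8.6,-8.4,0,0,0,-28],[1,-8.6,-8.4,0,0,0,-35],[1,-8.6,-8.4,2,0,0,-42],[1,-8.6,-8.4,4,0,0,-49],[1,-8.6,-8.4,6.5,0,0,-56],[1,-8.6,-8.4,6.5,0,0,-56.5],[1,-8.6,-8.4,6.5,0,0,-56.5],[1,-8.6,-8.4,6.5,0,0,-56.5]]';python3 -c "
from h import *
st(); print(ctrl.get_state()['joint_pos'].round(3)); go(460,-174,97,95.5)"
```

```text
t: 13.25
tool_pos: [462.4, -172.5, 201.9]
tcp_rot: [-0.001, -0.048, 0.999, 0.0]
ft_force: [0.5, 0.1, 0.2]
gripper_width: 88.2
t 13.25 pos [ 462.4 -172.5  201.9] jaw yaw 95.55 zax [-0.003  0.    -1.   ] F [0.5 0.1 0.2] w 88.2
[ 0.981  1.008 -1.412  1.983  1.088  1.229  0.798]
shift [ 0.22 -0.13 10.49] turn [ 0.04 -0.16  0.05]  rows>= 2.5
```

```bash
python3 -c "
from h import *
cv2.imwrite('pics/s13.png',get_image('side')[:,:,::-1]);cv2.imwrite('pics/t13.png',get_image('top')[:,:,::-1])"
python3 -m jog '[[1,0.2,-0.15,3,0,0,0],[1,0.2,-0.15,6,0,0,0],[1,0.2,-0.15,9,0,0,0],[1,0.2,-0.15,10.4,0,0,0],[1,0.2,-0.15,10.4,0,0,0],[1,0.2,-0.15,10.4,0,0,0]]';python3 -c "
from h import *
st(); print(ctrl.get_state()['joint_pos'].round(3)); go(460,-174,97,95.5)
crop('side',325,140,100,100,6,'s14')"
```

```text
t: 13.85
tool_pos: [460.4, -174.1, 97.9]
tcp_rot: [-0.001, -0.05, 0.999, 0.0]
ft_force: [1.0, -0.1, 0.6]
gripper_width: 88.4
t 13.85 pos [ 460.4 -174.1   97.9] jaw yaw 95.73 zax [-0.003  0.    -1.   ] F [ 1.  -0.1  0.6] w 88.4
[ 0.932  1.16  -1.283  2.054  1.309  1.143  0.667]
shift [0.04 0.01 0.09] turn [ 0.04 -0.16  0.23]  rows>= 0.0
```

Straddling clamp_b's handles. Close.

```bash
python3 -m jog '[[-1,0,0,0.1,0,0,0],[-1,0,0,0.1,0,0,0],[-1,0,0,0.1,0,0,0],[-1,0,0,0.1,0,0,0],[-1,0,0,0.1,0,0,0],[-1,0,0,0.1,0,0,0],[-1,0,0,0.1,0,0,0],[-1,0,0,0.1,0,0,0],[-1,0,0,0.1,0,0,0],[-1,0,0,0.1,0,0,0],[-1,0,0,0.1,0,0,0],[-1,0,0,0.1,0,0,0],[-1,0,0,0.1,0,0,0]]';python3 -c "
from h import *
st();crop('side',325,140,100,100,6,'s15')"
```

```text
t: 14.98
tool_pos: [459.8, -174.2, 95.9]
tcp_rot: [-0.002, -0.051, 0.999, 0.0]
ft_force: [-0.2, 0.2, -0.9]
gripper_width: 18.8
t 14.98 pos [ 459.8 -174.2   95.9] jaw yaw 95.8 zax [-0.004  0.    -1.   ] F [-0.2  0.2 -0.9] w 18.8
```

```bash
python3 -m jog '[[-1,1.5,0,0,0,0,0],[-1,3,0,0,0,0,0],[-1,4.5,0,0,0,0,0],[-1,5.5,0,0,0,0,0],[-1,5.5,0,0,0,0,0],[-1,5.5,0,-3,0,0,0],[-1,5.5,0,-6,0,0,0],[-1,5.5,0,-6,0,0,0],[-1,5.5,0,-6,0,0,0]]';python3 -c "
from h import *
st();print(ctrl.get_state()['joint_pos'].round(3));crop('side',325,140,100,100,6,'s16');crop('top',390,160,120,120,5,'t16')"
```

```text
t: 15.78
tool_pos: [407.0, -179.8, 157.5]
tcp_rot: [0.0, -0.05, 0.999, -0.0]
ft_force: [-0.0, -1.0, -0.6]
gripper_width: 19.4
t 15.78 pos [ 407.  -179.8  157.5] jaw yaw 95.76 zax [ 0.    -0.001 -1.   ] F [-0.  -1.  -0.6] w 19.4
[ 1.031  1.035 -1.368  2.159  1.199  1.13   0.684]
```

```bash
python3 -c "
from h import *
go(370,-290,150,10)"
```

```text
shift [  4.63 -10.59   0.59] turn [-0.15 -0.21 85.79]  rows>= 12.0
```

```bash
python3 -m jog '[[-1,1,-2,-1,0,0,7],[-1,2,-4,-1,0,0,14],[-1,3,-6,-1,0,0,21],[-1,4,-8,-1,0,0,28],[-1,4.6,-10.6,0,0,0,35],[-1,4.6,-10.6,0,0,0,42],[-1,4.6,-10.6,0,0,0,49],[-1,4.6,-10.6,0,0,0,56],[-1,4.6,-10.6,0,0,0,63],[-1,4.6,-10.6,0,0,0,70],[-1,4.6,-10.6,0,0,0,77],[-1,4.6,-10.6,0,0,0,84],[-1,4.6,-10.6,0,0,0,86],[-1,4.6,-10.6,0,0,0,86],[-1,4.6,-10.6,0,0,0,86]]';python3 -c "
from h import *
st();print(ctrl.get_state()['joint_pos'].round(3));cv2.imwrite('pics/s17.png',get_image('side')[:,:,::-1]);crop('top',400,180,180,135,4,'t17')"
```

```text
t: 17.13
tool_pos: [370.0, -289.7, 155.4]
tcp_rot: [-0.002, 0.643, 0.765, -0.001]
ft_force: [-0.5, 0.0, -1.5]
gripper_width: 19.1
t 17.13 pos [ 370.  -289.7  155.4] jaw yaw 9.89 zax [-0.005  0.001 -1.   ] F [-0.5  0.  -1.5] w 19.1
[ 1.203  0.929 -1.141  2.089  1.112  0.948 -0.416]
```

```bash
python3 -m jog '[[-1,0,0,0,0,7,0],[-1,0,0,0,0,15,0],[-1,0,0,4,0,15,0],[-1,0,0,8,0,15,0],[-1,0,0,11,0,15,0],[-1,0,0,12,0,15,0],[-1,0,0,12.6,0,15,0],[-1,0,0,12.6,0,15,0],[-1,0,0,12.6,0,15,0],[-1,0,0,12.6,0,15,0]]';python3 -c "
from h import *
st();print(ctrl.get_state()['joint_pos'].round(3));crop('side',370,140,130,100,6,'s18');crop('top',400,180,180,135,4,'t18')"
```

```text
t: 18.07
tool_pos: [371.1, -290.1, 32.0]
tcp_rot: [-0.1, 0.639, 0.758, 0.083]
ft_force: [-0.3, -0.2, -0.7]
gripper_width: 19.2
t 18.07 pos [ 371.1 -290.1   32. ] jaw yaw 9.82 zax [-0.045  0.254 -0.966] F [-0.3 -0.2 -0.7] w 19.2
[ 1.248  1.22  -1.064  1.95   1.081  0.912 -0.204]
```

```bash
python3 -m jog '[[-1,0,0,0.3,0,0,0],[-1,0,0,0.6,0,0,0],[-1,0,0,0.8,0,0,0],[-1,0,0,0.8,0,0,0],[-1,0,0,0.8,0,0,0]]';python3 -c "
from h import *
st()"
```

```text
t: 18.58
tool_pos: [369.9, -288.4, 24.2]
tcp_rot: [-0.1, 0.639, 0.758, 0.083]
ft_force: [-2.5, -4.0, 14.6]
gripper_width: 19.2
t 18.58 pos [ 369.9 -288.4   24.2] jaw yaw 9.79 zax [-0.047  0.253 -0.966] F [-2.5 -4.  14.6] w 19.2
```

Contact with the counter (14.6 N up). Open and retreat.

```bash
python3 -m jog '[[-1,0,0,-0.15,0,0,0],[0.2,0,0,-0.15,0,0,0],[0.6,0,0,-0.15,0,0,0],[0.8,0,0,-0.15,0,0,0],[0.8,0,0,-0.15,0,0,0],[0.8,0,0,-0.15,0,0,0],[0.8,0,0,-0.15,0,0,0],[0.8,0,0,-0.15,0,0,0],[0.8,0,0,-0.15,0,0,0],[0.8,0,0,-3,0,0,0],[0.8,0,0,-7,0,0,0],[1,0,0,-11,0,-7,0],[1,0,0,-15,0,-14,0],[1,0,0,-18,0,-15,0],[1,0,0,-18,0,-15,0],[1,0,0,-18,0,-15,0]]';python3 -c "
from h import *
st();print(ctrl.get_state()['joint_pos'].round(3));cv2.imwrite('pics/s19.png',get_image('side')[:,:,::-1]);cv2.imwrite('pics/t19.png',get_image('top')[:,:,::-1])"
```

```text
t: 19.92
tool_pos: [378.0, -334.2, 197.3]
tcp_rot: [-0.001, 0.644, 0.765, -0.002]
ft_force: [-0.9, -0.1, 0.1]
gripper_width: 88.2
t 19.92 pos [ 378.  -334.2  197.3] jaw yaw 9.78 zax [-0.003 -0.002 -1.   ] F [-0.9 -0.1  0.1] w 88.2
[ 1.272  0.886 -1.168  1.96   0.989  1.027 -0.204]
```

```bash
python3 -c "
from h import *
crop('top',340,130,120,90,6,'t20',cv2.imread('pics/t19.png'));crop('side',280,140,100,100,6,'s20',cv2.imread('pics/s19.png'))"
cat >> h.py <<'E'
def book(o,s,z0,p0,yaw0):
    f=lambda q:np.concatenate([proj(n,boxpts(q[:2],q[2],*s,z0=z0)[[i]])[0]-uv for n,i,uv in o])
    r=least_squares(f,[*p0,yaw0],loss='soft_l1'); print("x,y",r.x[:2].round(1),"yaw",np.degrees(r.x[2]).round(2),f(r.x).reshape(-1,2).round(1).tolist()); return r.x
E
python3 - <<'E'
from h import *
book([("top",7,(427.5,196.2)),("top",4,(440,194.2)),("top",5,(430,140.5)),("top",6,(417.7,142.2)),("top",3,(413.3,215)),("top",0,(423.7,215)),("side",6,(320.5,147.2)),("side",5,(326.7,144.3)),("side",4,(363,155.5)),("side",3,(352.5,218.7))],(116,28,178),40,(604,-156),.1)
book([("top",7,(374.5,191.3)),("top",4,(386.7,190)),("top",5,(380.5,140)),("top",6,(367.5,141)),("top",3,(368.3,210.3)),("top",0,(380,209.7)),("side",6,(289.2,161.2)),("side",5,(295.8,157.8)),("side",4,(330,170)),("side",7,(323.7,173.3)),("side",3,(320,231.3))],(112,28,168),40,(606,-50),.1)
E
```

```text
x,y [ 604.5 -155.9] yaw 6.74 [[-1.0, 0.0], [0.3, 0.3], [0.5, -0.3], [-0.6, -0.4], [-0.6, 0.9], [0.7, -0.5], [-0.4, -0.7], [-0.1, -1.1], [0.3, -0.9], [0.9, 1.0]]
x,y [615.4 -52.8] yaw 5.32 [[-0.9, 0.4], [0.7, 0.3], [0.0, -1.6], [-0.4, -1.3], [-0.3, 0.6], [-0.2, 0.0], [-0.6, -0.9], [0.4, -1.0], [0.8, -0.7], [-0.2, -0.1], [2.6, 1.4]]
```

```bash
python3 -c "
from h import *
go(604.5,-155.9,290,96.7)"
```

```text
shift [13.72 25.41 -9.63] turn [ -0.17  -0.39 -86.96]  rows>= 12.1
```

```bash
python3 -m jog '[[1,0,0,-4,0,0,-7],[1,0,0,-8,0,0,-14],[1,1,2,-9.6,0,0,-21],[1,3,6,-9.6,0,0,-28],[1,5,10,-9.6,0,0,-35],[1,7,14,-9.6,0,0,-42],[1,9,18,-9.6,0,0,-49],[1,11,21,-9.6,0,0,-56],[1,13.7,25.4,-9.6,0,0,-63],[1,13.7,25.4,-9.6,0,0,-70],[1,13.7,25.4,-9.6,0,0,-77],[1,13.7,25.4,-9.6,0,0,-84],[1,13.7,25.4,-9.6,0,0,-87],[1,13.7,25.4,-9.6,0,0,-87],[1,13.7,25.4,-9.6,0,0,-87],[1,13.7,25.4,-9.6,0,0,-87]]';python3 -c "
from h import *
st();print(ctrl.get_state()['joint_pos'].round(3));go(604.5,-155.9,193,96.7)"
```

```text
t: 21.35
tool_pos: [605.0, -156.0, 290.2]
tcp_rot: [-0.003, -0.058, 0.998, 0.001]
ft_force: [0.1, -0.4, -0.1]
gripper_width: 88.2
t 21.35 pos [ 605.  -156.   290.2] jaw yaw 96.69 zax [-0.006  0.001 -1.   ] F [ 0.1 -0.4 -0.1] w 88.2
[ 0.781  0.999 -1.409  1.493  0.982  1.482  1.051]
shift [-0.01 -0.    9.72] turn [ 0.08 -0.32 -0.01]  rows>= 2.3
```

```bash
python3 -m jog '[[1,0,0,3,0,-0.3,0],[1,0,0,6,0,-0.3,0],[1,0,0,9,0,-0.3,0],[1,0,0,9.7,0,-0.3,0],[1,0,0,9.7,0,-0.3,0],[0,0,0,9.7,0,-0.3,0],[-0.5,0,0,9.7,0,-0.3,0],[-1,0,0,9.7,0,-0.3,0],[-1,0,0,9.7,0,-0.3,0],[-1,0,0,9.7,0,-0.3,0],[-1,0,0,9.7,0,-0.3,0],[-1,0,0,9.7,0,-0.3,0],[-1,0,0,9.7,0,-0.3,0],[-1,0,0,9.7,0,-0.3,0],[-1,0,0,9.7,0,-0.3,0]]';python3 -c "
from h import *
st();crop('side',280,120,130,110,6,'s21')"
```

```text
t: 22.6
tool_pos: [605.0, -155.5, 194.6]
tcp_rot: [0.001, -0.059, 0.998, 0.0]
ft_force: [-0.3, -0.1, 0.8]
gripper_width: 27.9
t 22.6 pos [ 605.  -155.5  194.6] jaw yaw 96.8 zax [ 0.002  0.001 -1.   ] F [-0.3 -0.1  0.8] w 27.9
```

```bash
python3 -m jog '[[-1,0,0,-2,0,0,0],[-1,0,0,-4,0,0,0],[-1,0,0,-8,0,0,0],[-1,0,0,-12,0,0,0],[-1,0,0,-13,0,0,0],[-1,0,0,-13,0,0,0],[-1,0,0,-13,0,0,0]]';python3 -c "
from h import *
st();go(524.5,-414.1,324,61.65)"
```

```text
t: 23.23
tool_pos: [604.4, -156.1, 323.6]
tcp_rot: [0.0, -0.059, 0.998, -0.0]
ft_force: [0.1, -0.9, -3.8]
gripper_width: 27.7
t 23.23 pos [ 604.4 -156.1  323.6] jaw yaw 96.79 zax [ 0. -0. -1.] F [ 0.1 -0.9 -3.8] w 27.7
shift [ 10.98 -24.67  -0.03] turn [-2.000e-02  2.000e-02  3.514e+01]  rows>= 6.5
```

```bash
python3 -m jog '[[-1,1.4,-3,0,0,0,4],[-1,2.8,-6,0,0,0,8],[-1,4.2,-9,0,0,0,12],[-1,5.6,-12,0,0,0,16],[-1,7,-15,0,0,0,20],[-1,8,-18,0,0,0,24],[-1,9,-21,0,0,0,28],[-1,10,-23,0,0,0,32],[-1,11,-24.7,0,0,0,35.1],[-1,11,-24.7,0,0,0,35.1],[-1,11,-24.7,0,0,0,35.1],[-1,11,-24.7,0,0,0,35.1]]';python3 -c "
from h import *
st();print(ctrl.get_state()['joint_pos'].round(3));go(524.5,-414.1,170,61.65)"
```

```text
t: 24.23
tool_pos: [525.2, -412.0, 323.9]
tcp_rot: [0.0, 0.243, 0.97, 0.001]
ft_force: [0.6, 0.7, -2.2]
gripper_width: 27.9
t 24.23 pos [ 525.2 -412.   323.9] jaw yaw 61.89 zax [ 0.001  0.003 -1.   ] F [ 0.6  0.7 -2.2] w 27.9
[ 1.125  0.956 -1.305  1.309  0.907  1.511  1.001]
shift [-0.04 -0.26 15.38] turn [ 0.17 -0.    0.24]  rows>= 3.7
```

```bash
python3 -m jog '[[-1,0,-0.2,3,0.1,0,0.2],[-1,0,-0.2,6,0.1,0,0.2],[-1,0,-0.2,9,0.1,0,0.2],[-1,0,-0.2,12,0.1,0,0.2],[-1,0,-0.2,14,0.1,0,0.2],[-1,0,-0.2,15.4,0.1,0,0.2],[-1,0,-0.2,15.4,0.1,0,0.2],[-1,0,-0.2,15.4,0.1,0,0.2],[-1,0,-0.2,15.4,0.1,0,0.2]]';python3 -c "
from h import *
st();a=get_image('side')[:,:,::-1];crop('side',340,80,150,120,5,'s22',a);crop('top',430,130,150,120,5,'t22')"
```

```text
t: 24.98
tool_pos: [525.5, -414.9, 172.2]
tcp_rot: [0.002, 0.246, 0.969, 0.0]
ft_force: [-0.3, -0.9, -2.2]
gripper_width: 27.7
t 24.98 pos [ 525.5 -414.9  172.2] jaw yaw 61.55 zax [ 0.004 -0.001 -1.   ] F [-0.3 -0.9 -2.2] w 27.7
```

The book is inside its bay and parallel with the walls. Lower to the floor and release.

```bash
python3 -m jog '[[-1,0,0,0.4,0,0,0],[-1,0,0,0.7,0,0,0],[-1,0,0,0.9,0,0,0],[-1,0,0,0.9,0,0,0],[-1,0,0,0.9,0,0,0]]';python3 -c "
from h import *
st()"
```

```text
t: 25.5
tool_pos: [524.3, -415.8, 162.7]
tcp_rot: [0.001, 0.246, 0.969, -0.001]
ft_force: [-3.0, -0.0, 5.5]
gripper_width: 27.6
t 25.5 pos [ 524.3 -415.8  162.7] jaw yaw 61.47 zax [ 0.002 -0.001 -1.   ] F [-3.  -0.   5.5] w 27.6
```

```bash
python3 -m jog '[[-0.2,0,0,0,0,0,0],[0,0,0,0,0,0,0],[0.2,0,0,0,0,0,0],[0.4,0,0,0,0,0,0],[0.4,0,0,0,0,0,0],[0.4,0,0,0,0,0,0],[0.4,0,0,-3,0,0,0],[0.4,0,0,-7,0,0,0],[0.4,0,0,-11,0,0,0],[0.6,0,0,-14,0,0,0],[1,0,0,-14,0,0,0],[1,0,0,-14,0,0,0]]';python3 -c "
from h import *
st();go(615.4,-52.8,300,95.3);crop('side',340,80,150,120,5,'s23')"
```

```text
t: 26.5
tool_pos: [524.9, -415.3, 303.4]
tcp_rot: [0.002, 0.246, 0.969, -0.001]
ft_force: [-0.4, -0.2, -0.6]
gripper_width: 79.3
t 26.5 pos [ 524.9 -415.3  303.4] jaw yaw 61.49 zax [ 0.004 -0.002 -1.   ] F [-0.4 -0.2 -0.6] w 79.3
shift [ 9.35 36.18  0.29] turn [ -0.09   0.25 -33.81]  rows>= 9.0
```

Dry_2 stands in the bay. Now dry_1 at (615.4, -52.8).

```bash
python3 -m jog '[[1,1,4,0,0,0,-4],[1,2,8,0,0,0,-8],[1,3,12,0,0,0,-12],[1,4,16,0,0,0,-16],[1,5,20,0,0,0,-20],[1,6,24,0,0,0,-24],[1,7,28,0,0,0,-28],[1,8,32,0,0,0,-32],[1,9.35,36.2,0.3,0,0,-33.8],[1,9.35,36.2,0.3,0,0,-33.8],[1,9.35,36.2,0.3,0,0,-33.8],[1,9.35,36.2,0.3,0,0,-33.8]]';python3 -c "
from h import *
st();print(ctrl.get_state()['joint_pos'].round(3));go(615.4,-52.8,187,95.3)"
```

```text
t: 27.55
tool_pos: [614.1, -53.7, 296.4]
tcp_rot: [-0.001, -0.046, 0.999, -0.001]
ft_force: [0.6, -0.6, 0.3]
gripper_width: 88.0
t 27.55 pos [614.1 -53.7 296.4] jaw yaw 95.28 zax [-0.002 -0.002 -1.   ] F [ 0.6 -0.6  0.3] w 88.0
[ 0.616  0.953 -1.358  1.516  0.935  1.433  0.878]
shift [-0.16  0.1  10.94] turn [-0.1  -0.12 -0.02]  rows>= 2.6
```

```bash
python3 -m jog '[[1,-0.1,0.1,3,0,0,0],[1,-0.1,0.1,6,0,0,0],[1,-0.1,0.1,9,0,0,0],[1,-0.1,0.1,10.9,0,0,0],[1,-0.1,0.1,10.9,0,0,0],[0,-0.1,0.1,10.9,0,0,0],[-0.5,-0.1,0.1,10.9,0,0,0],[-1,-0.1,0.1,10.9,0,0,0],[-1,-0.1,0.1,10.9,0,0,0],[-1,-0.1,0.1,10.9,0,0,0],[-1,-0.1,0.1,10.9,0,0,0],[-1,-0.1,0.1,10.9,0,0,0],[-1,-0.1,0.1,10.9,0,0,0],[-1,-0.1,0.1,10.9,0,0,0],[-1,-0.1,0.1,10.9,0,0,0]]';python3 -c "
from h import *
st()"
```

```text
t: 28.8
tool_pos: [615.6, -51.7, 189.2]
tcp_rot: [0.0, -0.046, 0.999, -0.0]
ft_force: [-0.9, -1.6, 0.7]
gripper_width: 28.0
t 28.8 pos [615.6 -51.7 189.2] jaw yaw 95.3 zax [ 0.001 -0.001 -1.   ] F [-0.9 -1.6  0.7] w 28.0
```

```bash
python3 -m jog '[[-1,0,0,-2,0,0,0],[-1,0,0,-4,0,0,0],[-1,0,0,-8,0,0,0],[-1,0,0,-12,0,0,0],[-1,0,0,-13.5,0,0,0],[-1,0,0,-13.5,0,0,0],[-1,0,0,-13.5,0,0,0]]';python3 -c "
from h import *
st();go(557.8,-352.5,324,61.65)"
```

```text
t: 29.38
tool_pos: [615.2, -52.1, 323.3]
tcp_rot: [0.0, -0.046, 0.999, -0.001]
ft_force: [0.3, 0.1, -3.4]
gripper_width: 28.0
t 29.38 pos [615.2 -52.1 323.3] jaw yaw 95.29 zax [ 0.    -0.002 -1.   ] F [ 0.3  0.1 -3.4] w 28.0
shift [ 8.490e+00 -2.939e+01 -1.000e-02] turn [-0.11  0.05 33.64]  rows>= 7.3
```

```bash
python3 -m jog '[[-1,1,-3,0,0,0,3.5],[-1,1.9,-6.5,0,0,0,7],[-1,2.8,-10,0,0,0,10.5],[-1,3.7,-13,0,0,0,14],[-1,4.6,-16,0,0,0,18],[-1,5.5,-19,0,0,0,22],[-1,6.4,-22,0,0,0,25],[-1,7.3,-25,0,0,0,28],[-1,8,-27.5,0,0,0,31],[-1,8.5,-29.4,0,0,0,33.6],[-1,8.5,-29.4,0,0,0,33.6],[-1,8.5,-29.4,0,0,0,33.6],[-1,8.5,-29.4,0,0,0,33.6]]';python3 -c "
from h import *
st();go(557.8,-352.5,166,61.65)"
```

```text
t: 30.47
tool_pos: [557.4, -351.2, 322.0]
tcp_rot: [-0.001, 0.243, 0.97, 0.0]
ft_force: [0.8, 0.2, -2.0]
gripper_width: 28.1
t 30.47 pos [ 557.4 -351.2  322. ] jaw yaw 61.83 zax [-0.002  0.001 -1.   ] F [ 0.8  0.2 -2. ] w 28.1
shift [-0.14 -0.1  15.6 ] turn [ 0.   -0.15  0.18]  rows>= 3.7
```

```bash
python3 -m jog '[[-1,-0.1,-0.1,3,0,0,0.2],[-1,-0.1,-0.1,6,0,0,0.2],[-1,-0.1,-0.1,9,0,0,0.2],[-1,-0.1,-0.1,12,0,0,0.2],[-1,-0.1,-0.1,14,0,0,0.2],[-1,-0.1,-0.1,15.5,0,0,0.2],[-1,-0.1,-0.1,15.5,0,0,0.2],[-1,-0.1,-0.1,15.5,0,0,0.2],[-1,-0.1,-0.1,15.5,0,0,0.2]]';python3 -c "
from h import *
st();a=get_image('side')[:,:,::-1];crop('side',340,80,150,120,5,'s24',a)"
```

```text
t: 31.22
tool_pos: [559.7, -353.0, 170.9]
tcp_rot: [0.002, 0.246, 0.969, 0.0]
ft_force: [1.2, -0.2, -2.4]
gripper_width: 27.7
t 31.22 pos [ 559.7 -353.   170.9] jaw yaw 61.55 zax [ 0.003 -0.001 -1.   ] F [ 1.2 -0.2 -2.4] w 27.7
```

```bash
python3 -m jog '[[-1,0,0,0.5,0,0,0],[-1,0,0,1,0,0,0],[-1,0,0,1.3,0,0,0],[-1,0,0,1.3,0,0,0],[-1,0,0,1.3,0,0,0],[-0.2,0,0,1.3,0,0,0],[0,0,0,1.3,0,0,0],[0.1,0,0,1.3,0,0,0],[0.1,0,0,1.3,0,0,0],[0.1,0,0,1.3,0,0,0],[0.1,0,0,-1,0,0,0],[0.1,0,0,-5,0,0,0],[0.1,0,0,-9,0,0,0],[0.6,0,0,-13,0,0,0],[1,0,0,-13,0,0,0],[1,0,0,-13,0,0,0]]';python3 -c "
from h import *
st();print(ctrl.get_state()['joint_pos'].round(3));cv2.imwrite('pics/s25.png',get_image('side')[:,:,::-1]);cv2.imwrite('pics/t25.png',get_image('top')[:,:,::-1])"
```

```text
t: 32.6
tool_pos: [559.7, -353.3, 302.2]
tcp_rot: [0.003, 0.246, 0.969, -0.0]
ft_force: [0.6, -0.2, -0.4]
gripper_width: 66.6
t 32.6 pos [ 559.7 -353.3  302.2] jaw yaw 61.49 zax [ 0.006 -0.002 -1.   ] F [ 0.6 -0.2 -0.4] w 66.6
[ 1.027  0.954 -1.266  1.367  0.905  1.442  0.873]
```

```bash
python3 -c "
from h import *
a=cv2.imread('pics/t25.png');crop('top',295,150,155,110,5,'t26',a);crop('top',410,220,130,95,6,'t27',a);crop('side',245,160,140,105,5,'s26',cv2.imread('pics/s25.png'))"
python3 - <<'E'
from h import *
ys=[126,84,21,-21,-84,-126]
tb=[(315,167),(334.2,165.6),(363,164),(381.8,162.8),(410.4,161.4),(429.6,160)]
sb=[(265.2,204.4),(277.8,198.4),(296,190),(307,184.4),(323.4,176.4),(333.4,170.8)]
sf=[(287.2,237.6),(299.4,231),(316.6,220.4),(327.4,214.6),(343,206),(353,200.6)]
ff=[(287.4,251),(299.4,243.6),(316.6,233.4),(327.4,227),(342.8,217.8),(352.6,212.4)]
pts=[("top",u,(40,y,143)) for u,y in zip(tb,ys)]+[("side",u,(40,y,143)) for u,y in zip(sb,ys)]+[("side",u,(-32,y,78)) for u,y in zip(sf,ys)]+[("side",u,(-32,y,40)) for u,y in zip(ff,ys)]
def res(q,which=None):
    return np.array([proj(n,Rot.from_euler('z',q[2]).apply(l)+[q[0],q[1],q[3] if l[2]>50 else 0])[0]-uv for n,uv,l in pts if which is None or n==which]).ravel()
r=least_squares(res,[600,-50,.06,0],loss='soft_l1'); print(r.x.round(4),np.degrees(r.x[2])); print(res(r.x).reshape(-1,2).round(1).tolist())
for y in(105,0): print(y,(Rot.from_euler('z',r.x[2]).apply([0,y,40])+[r.x[0],r.x[1],0]).round(1),(Rot.from_euler('z',r.x[2]).apply([4,y,40])+[r.x[0],r.x[1],0]).round(1))
def cl(name,pin,e1,e2,t1,t2,zt=30):
    P,A,B,C,D=[p2w("top",u,zt) for u in(pin,e1,e2,t1,t2)]; M=(A+B)/2;T=(C+D)/2; d=T-M
    print(name,"pin",P[:2].round(1),"handle mid",M[:2].round(1),"sep",np.linalg.norm(A-B).round(1),"tip",T[:2].round(1),"yaw",np.degrees(np.arctan2(d[1],d[0])).round(1),"len",np.linalg.norm(d).round(1))
g=lambda x,y:(295+x/5,150+y/5); h=lambda x,y:(410+x/6,220+y/6)
cl("c",g(288,403),g(410,377),g(382,490),g(155,360),g(148,390))
cl("b",h(510,403),h(343,362),h(378,502),h(668,350),h(676,388))
cl("a",h(138,265),h(72,408),h(224,396),h(97,97),h(140,95))
E
```

```text
[ 6.007451e+02 -5.095020e+01  5.120000e-02 -2.501300e+00] 2.931928523430984
[[-0.2, 0.1], [-0.2, 0.3], [-0.2, 0.2], [0.1, 0.2], [0.2, 0.0], [-0.0, 0.4], [-0.3, -0.1], [-0.1, -0.3], [-0.3, -0.7], [0.1, -0.7], [-0.1, -0.6], [0.1, -0.1], [-0.2, 0.7], [-0.1, 0.3], [0.1, 0.9], [0.2, 0.4], [0.2, 0.1], [0.0, -0.2], [0.1, -0.5], [0.1, -0.3], [-0.0, -0.3], [-0.0, -0.3], [-0.1, -0.3], [-0.2, -0.7]]
105 [595.4  53.9  40. ] [599.4  54.1  40. ]
0 [600.7 -51.   40. ] [604.7 -50.7  40. ]
c pin [513.5  -7.5] handle mid [498.6 -57.9] sep 55.7 tip [527.7  56.6] yaw 75.7 len 118.2
b pin [ 376.4 -336.6] handle mid [ 366.3 -277.2] sep 55.2 tip [ 388.5 -402. ] yaw -79.9 len 126.8
a pin [ 432.1 -193.4] handle mid [ 378.9 -195.1] sep 59.3 tip [ 498.8 -188.7] yaw 3.0 len 120.0
```

```bash
python3 -c "
from h import *
go(478.5,262,290,125.8)"
```

```text
shift [36.36 50.33  0.78] turn [-6.00e-02 -5.00e-02 -6.43e+01]  rows>= 14.9
```

```bash
python3 -m jog '[[1,2,3,0,0,0,-4],[1,4,6,0,0,0,-8],[1,6,9,0,0,0,-12],[1,8,12,0,0,0,-16],[1,10.5,15,0,0,0,-20],[1,13,18,0,0,0,-24],[1,15,21,0,0,0,-28],[1,17.5,24.5,0,0,0,-32],[1,20,28,0,0,0,-36],[1,22,31,0,0,0,-40],[1,24.5,34,0,0,0,-44],[1,27,37,0,0,0,-48],[1,29,40,0,0,0,-52],[1,31,43,0,0,0,-56],[1,33.5,46.5,0.4,0,0,-60],[1,36.4,50.3,0.8,0,0,-64.3],[1,36.4,50.3,0.8,0,0,-64.3],[1,36.4,50.3,0.8,0,0,-64.3],[1,36.4,50.3,0.8,0,0,-64.3]]';python3 -c "
from h import *
st();print(ctrl.get_state()['joint_pos'].round(3));go(478.5,262,172,125.8)"
```

```text
t: 34.28
tool_pos: [478.3, 261.2, 289.4]
tcp_rot: [-0.001, -0.307, 0.952, -0.001]
ft_force: [0.5, 0.6, 0.3]
gripper_width: 88.1
t 34.28 pos [478.3 261.2 289.4] jaw yaw 125.8 zax [-0.001 -0.003 -1.   ] F [0.5 0.6 0.3] w 88.1
[ 0.104  0.888 -1.384  1.74   0.905  1.323  0.713]
shift [-0.09  0.08 11.74] turn [-0.11 -0.15  0.  ]  rows>= 2.8
```

```bash
python3 -m jog '[[0.5,-0.1,0.1,0,0,0,0],[0.5,-0.1,0.1,3,0,0,0],[0.5,-0.1,0.1,6,0,0,0],[0.5,-0.1,0.1,9,0,0,0],[0.5,-0.1,0.1,11.7,0,0,0],[0.5,-0.1,0.1,11.7,0,0,0],[0.5,-0.1,0.1,11.7,0,0,0]]';python3 -c "
from h import *
st();crop('side',170,150,150,120,5,'s28');crop('top',150,180,150,120,5,'t28')"
```

```text
t: 34.87
tool_pos: [479.2, 261.4, 173.1]
tcp_rot: [-0.001, -0.306, 0.952, -0.001]
ft_force: [-0.0, 0.2, 0.2]
gripper_width: 66.1
t 34.87 pos [479.2 261.4 173.1] jaw yaw 125.65 zax [-0.001 -0.002 -1.   ] F [-0.   0.2  0.2] w 66.1
```

```bash
python3 -m jog '[[0,0,0,0,0,0,0],[-0.5,0,0,0,0,0,0],[-1,0,0,0,0,0,0],[-1,0,0,0,0,0,0],[-1,0,0,0,0,0,0],[-1,0,0,0,0,0,0],[-1,0,0,0,0,0,0],[-1,0,0,0,0,0,0],[-1,0,0,0,0,0,0]]';python3 -c "
from h import *
st()"
```

```text
t: 35.72
tool_pos: [478.9, 263.5, 174.0]
tcp_rot: [0.0, -0.307, 0.952, -0.0]
ft_force: [0.5, -0.4, 2.1]
gripper_width: 27.4
t 35.72 pos [478.9 263.5 174. ] jaw yaw 125.8 zax [ 0.001 -0.001 -1.   ] F [ 0.5 -0.4  2.1] w 27.4
```

```bash
python3 -m jog '[[-1,0,0,-2,0,0,0],[-1,0,0,-4,0,0,0],[-1,0,0,-8,0,0,0],[-1,0,0,-12,0,0,0],[-1,0,0,-15,0,0,0],[-1,0,0,-15,0,0,0],[-1,0,0,-15,0,0,0]]';python3 -c "
from h import *
st();go(610.1,-155.7,330,92.93)"
```

```text
t: 36.3
tool_pos: [479.0, 263.8, 324.7]
tcp_rot: [0.001, -0.307, 0.952, -0.0]
ft_force: [0.1, -0.1, -2.9]
gripper_width: 27.5
t 36.3 pos [479.  263.8 324.7] jaw yaw 125.77 zax [ 0.003  0.    -1.   ] F [ 0.1 -0.1 -2.9] w 27.5
shift [ 13.88 -41.7   -0.5 ] turn [-0.05  0.16 32.85]  rows>= 10.5
```

```bash
python3 -m jog '[[-1,1,-2,0,0,0,2],[-1,2,-5,-0.5,0,0,4],[-1,3,-8,-0.5,0,0,7],[-1,4,-11,-0.5,0,0,9],[-1,5,-15,-0.5,0,0,12],[-1,6,-19,-0.5,0,0,15],[-1,7,-23,-0.5,0,0,18],[-1,8,-26,-0.5,0,0,21],[-1,9.5,-29,-0.5,0,0,24],[-1,10.5,-32,-0.5,0,0,26],[-1,11.5,-35,-0.5,0,0,28],[-1,12.5,-38,-0.5,0,0,30],[-1,13.5,-40.5,-0.5,0,0,32],[-1,13.9,-41.7,-0.5,0,0,32.8],[-1,13.9,-41.7,-0.5,0,0,32.8],[-1,13.9,-41.7,-0.5,0,0,32.8],[-1,13.9,-41.7,-0.5,0,0,32.8]]';python3 -c "
from h import *
st();go(610.1,-155.7,215,92.93)"
```

```text
t: 37.72
tool_pos: [609.3, -153.5, 328.7]
tcp_rot: [-0.0, -0.028, 1.0, 0.0]
ft_force: [-0.8, 0.5, -2.3]
gripper_width: 27.8
t 37.72 pos [ 609.3 -153.5  328.7] jaw yaw 93.26 zax [-0.     0.001 -1.   ] F [-0.8  0.5 -2.3] w 27.8
shift [-0.07 -0.23 11.37] turn [ 0.05 -0.02  0.33]  rows>= 2.7
```

```bash
python3 -m jog '[[-1,0,-0.2,1,0,0,0.3],[-1,0,-0.2,2,0,0,0.3],[-1,0,-0.2,2,0,0,0.3],[-1,0,-0.2,2,0,0,0.3],[-1,0,-0.2,2,0,0,0.3]]';python3 -c "
from h import *
st();s=ctrl.get_state();p=s['tool_pos']
for n in('side','top'):
  a=get_image(n)[:,:,::-1].copy();drawbox(a,n,boxpts((p[0],p[1]),np.radians(2.93),118,28,184,p[2]-162),(0,255,255))
  u=proj(n,[p])[0].astype(int); crop(n,u[0]-70,u[1]-40,140,120,5,n[0]+'29',a)"
```

```text
t: 38.13
tool_pos: [610.0, -157.6, 309.0]
tcp_rot: [0.0, -0.024, 1.0, -0.0]
ft_force: [-0.5, 0.0, -2.9]
gripper_width: 27.5
t 38.13 pos [ 610.  -157.6  309. ] jaw yaw 92.74 zax [ 0.001 -0.    -1.   ] F [-0.5  0.  -2.9] w 27.5
```

```bash
for i in 1 2 3 4; do python3 -m jog '[[-1,0,0,0,0,0,0]]' | grep tool_pos; done; python3 -c "
from h import *
st()"
```

```text
tool_pos: [610.2, -157.8, 309.6]
tool_pos: [610.2, -157.9, 309.5]
tool_pos: [610.1, -158.0, 309.4]
tool_pos: [610.1, -158.0, 309.3]
t 38.57 pos [ 610.1 -158.   309.3] jaw yaw 92.69 zax [ 0.001 -0.001 -1.   ] F [-0.3 -0.4 -2.7] w 27.8
```

```bash
python3 -m jog '[[-1,0,0.23,1,0,0,-0.2],[-1,0,0.23,3,0,0,-0.2],[-1,0,0.23,5,0,0,-0.2],[-1,0,0.23,6,0,0,-0.2],[-1,0,0.23,7,0,0,-0.2],[-1,0,0.23,7,0,0,-0.2],[-1,0,0.23,7,0,0,-0.2],[-1,0,0.23,7,0,0,-0.2],[-1,0,0.23,7,0,0,-0.2],[-1,0,0.23,7,0,0,-0.2],[-1,0,0.23,7,0,0,-0.2]]';python3 -c "
from h import *
st();go(610.1,-155.7,203,92.93);a=get_image('side')[:,:,::-1];crop('side',300,90,120,120,5,'s30',a);crop('top',380,110,120,120,5,'t30')"
```

```text
t: 39.48
tool_pos: [610.3, -155.7, 239.9]
tcp_rot: [0.001, -0.025, 1.0, -0.0]
ft_force: [0.7, -0.7, -2.3]
gripper_width: 28.2
t 39.48 pos [ 610.3 -155.7  239.9] jaw yaw 92.89 zax [ 0.002 -0.001 -1.   ] F [ 0.7 -0.7 -2.3] w 28.2
shift [0.02 0.   3.69] turn [-0.05  0.1  -0.04]  rows>= 0.9
```

The book sits between the hoops with no side force. Lower to the rails.

```bash
python3 -m jog '[[-1,0,0,1,0,0,0],[-1,0,0,2,0,0,0],[-1,0,0,3,0,0,0],[-1,0,0,3.5,0,0,0],[-1,0,0,3.8,0,0,0],[-1,0,0,3.8,0,0,0],[-1,0,0,3.8,0,0,0],[-1,0,0,3.8,0,0,0]]';python3 -c "
from h import *
st();crop('side',300,110,120,120,5,'s31')"
```

```text
t: 40.25
tool_pos: [609.5, -155.9, 202.2]
tcp_rot: [-0.0, -0.025, 1.0, -0.001]
ft_force: [-3.1, -1.6, 7.8]
gripper_width: 27.7
t 40.25 pos [ 609.5 -155.9  202.2] jaw yaw 92.89 zax [-0.    -0.002 -1.   ] F [-3.1 -1.6  7.8] w 27.7
```

On the rails. Release and rise, then head to book_b.

```bash
python3 -m jog '[[-0.3,0,0,-0.1,0,0,0],[0,0,0,-0.1,0,0,0],[0.3,0,0,-0.1,0,0,0],[0.5,0,0,-0.1,0,0,0],[0.6,0,0,-0.1,0,0,0],[0.6,0,0,-0.1,0,0,0],[0.6,0,0,-2,0,0,0],[0.6,0,0,-5,0,0,0],[0.6,0,0,-9,0,0,0],[1,0,0,-12,0,0,0],[1,0,0,-12,0,0,0],[1,0,0,-12,0,0,0]]';python3 -c "
from h import *
st();go(417.6,326,290,128.4);print(ctrl.get_state()['joint_pos'].round(3));a=get_image('side')[:,:,::-1];crop('side',300,110,120,120,5,'s32',a)"
```

```text
t: 41.3
tool_pos: [610.8, -154.9, 324.6]
tcp_rot: [0.003, -0.025, 1.0, -0.0]
ft_force: [-0.4, 0.3, -1.0]
gripper_width: 87.1
t 41.3 pos [ 610.8 -154.9  324.6] jaw yaw 92.91 zax [ 0.006 -0.001 -1.   ] F [-0.4  0.3 -1. ] w 87.1
shift [16.88 49.01  3.32] turn [ -0.15   0.3  -35.49]  rows>= 12.5
[ 0.754  0.905 -1.306  1.441  0.875  1.442  1.071]
```

```bash
python3 -m jog '[[1,1,3,0,0,0,-3],[1,2,7,0,0,0,-6],[1,3,11,0,0,0,-9],[1,4.5,15,0,0,0,-12],[1,6,19,0.5,0,0,-15],[1,7.5,23,1,0,0,-18],[1,9,27,1.5,0,0,-21],[1,10.5,31,2,0,0,-24],[1,12,35,2.5,0,0,-27],[1,13.5,39,3,0,0,-30],[1,15,43,3.3,0,0,-32],[1,16,46,3.3,0,0,-34],[1,16.9,49,3.3,0,0,-35.5],[0.6,16.9,49,3.3,0,0,-35.5],[0.6,16.9,49,3.3,0,0,-35.5],[0.6,16.9,49,3.3,0,0,-35.5],[0.6,16.9,49,3.3,0,0,-35.5],[0.6,16.9,49,3.3,0,0,-35.5]]';python3 -c "
from h import *
st();print(ctrl.get_state()['joint_pos'].round(3));go(417.6,326,160,128.4)
a=get_image('top')[:,:,::-1].copy();crop('top',130,180,160,120,5,'t33',a)"
```

```text
t: 42.85
tool_pos: [417.3, 323.4, 287.2]
tcp_rot: [-0.0, -0.328, 0.945, -0.001]
ft_force: [0.3, -0.7, 0.1]
gripper_width: 70.6
t 42.85 pos [417.3 323.4 287.2] jaw yaw 128.24 zax [ 0.    -0.002 -1.   ] F [ 0.3 -0.7  0.1] w 70.6
[-0.05   0.844 -1.342  1.792  0.873  1.256  0.599]
shift [-0.2   0.21 12.72] turn [-0.11 -0.05 -0.16]  rows>= 3.1
```

```bash
python3 -m jog '[[0.5,-0.2,0.2,3,0,0,-0.1],[0.5,-0.2,0.2,6,0,0,-0.1],[0.5,-0.2,0.2,9,0,0,-0.1],[0.5,-0.2,0.2,12,0,0,-0.1],[0.5,-0.2,0.2,12.7,0,0,-0.1],[0.5,-0.2,0.2,12.7,0,0,-0.1],[0,-0.2,0.2,12.7,0,0,-0.1],[-0.5,-0.2,0.2,12.7,0,0,-0.1],[-1,-0.2,0.2,12.7,0,0,-0.1],[-1,-0.2,0.2,12.7,0,0,-0.1],[-1,-0.2,0.2,12.7,0,0,-0.1],[-1,-0.2,0.2,12.7,0,0,-0.1],[-1,-0.2,0.2,12.7,0,0,-0.1],[-1,-0.2,0.2,12.7,0,0,-0.1],[-1,-0.2,0.2,12.7,0,0,-0.1]]';python3 -c "
from h import *
st()"
```

```text
t: 44.15
tool_pos: [417.2, 327.9, 161.3]
tcp_rot: [0.001, -0.33, 0.944, -0.001]
ft_force: [-0.0, -1.9, 6.0]
gripper_width: 27.4
t 44.15 pos [417.2 327.9 161.3] jaw yaw 128.49 zax [ 0.002 -0.001 -1.   ] F [-0.  -1.9  6. ] w 27.4
```

```bash
python3 -m jog '[[-1,0,0,-2,0,0,0],[-1,0,0,-4,0,0,0],[-1,0,0,-8,0,0,0],[-1,0,0,-12,0,0,0],[-1,0,0,-16,0,0,0],[-1,0,0,-16,0,0,0],[-1,0,0,-16,0,0,0]]';python3 -c "
from h import *
st();go(599.4,54.1,322,92.93)"
```

```text
t: 44.73
tool_pos: [416.8, 328.7, 322.2]
tcp_rot: [0.002, -0.33, 0.944, 0.0]
ft_force: [0.3, 0.2, -3.4]
gripper_width: 27.6
t 44.73 pos [416.8 328.7 322.2] jaw yaw 128.49 zax [ 0.003  0.002 -1.   ] F [ 0.3  0.2 -3.4] w 27.6
shift [ 2.800e+00 -3.286e+01  2.000e-02] turn [3.000e-02 2.000e-01 3.556e+01]  rows>= 7.9
```

```bash
python3 -m jog '[[-1,0.2,-2,0,0,0,3],[-1,0.4,-5,0,0,0,6],[-1,0.7,-8,0,0,0,9],[-1,1,-11,0,0,0,12],[-1,1.3,-14,0,0,0,15],[-1,1.6,-17,0,0,0,18],[-1,1.8,-20,0,0,0,21],[-1,2,-23,0,0,0,25],[-1,2.3,-26,0,0,0,29],[-1,2.6,-29,0,0,0,32],[-1,2.8,-31.5,0,0,0,34.5],[-1,2.8,-32.9,0,0,0,35.5],[-1,2.8,-32.9,0,0,0,35.5],[-1,2.8,-32.9,0,0,0,35.5],[-1,2.8,-32.9,0,0,0,35.5],[-1,2.8,-32.9,0,0,0,35.5],[-1,2.8,-32.9,0,0,0,35.5],[-1,2.8,-32.9,0,0,0,35.5]]';python3 -c "
from h import *
st();go(599.4,54.1,230,92.93)
s=ctrl.get_state();p=s['tool_pos']
for n in('side','top'):
  a=get_image(n)[:,:,::-1].copy();drawbox(a,n,boxpts((p[0],p[1]),np.radians(2.93),112,28,172,p[2]-149.3),(0,255,255))
  u=proj(n,[p])[0].astype(int); crop(n,u[0]-70,u[1]-40,140,120,5,n[0]+'34',a)"
```

```text
t: 46.23
tool_pos: [599.1, 54.1, 321.2]
tcp_rot: [0.0, -0.027, 1.0, -0.0]
ft_force: [0.2, -0.6, -3.0]
gripper_width: 27.8
t 46.23 pos [599.1  54.1 321.2] jaw yaw 93.13 zax [ 0.001 -0.    -1.   ] F [ 0.2 -0.6 -3. ] w 27.8
shift [-0.02  0.    9.12] turn [-0.03  0.05  0.2 ]  rows>= 2.2
```

```bash
python3 -m jog '[[-1,0,0,2,0,0,0.2],[-1,0,0,5,0,0,0.2],[-1,0,0,7.5,0,0,0.2],[-1,0,0,9,0,0,0.2],[-1,0,0,9,0,0,0.2],[-1,0,0,9,0,0,0.2],[-1,0,0,9,0,0,0.2],[-1,0,0,9,0,0,0.2],[-1,0,0,9,0,0,0.2]]';python3 -c "
from h import *
st();go(599.4,54.1,189.3,92.93);crop('side',230,120,120,140,4,'s35')"
```

```text
t: 47.08
tool_pos: [600.3, 53.4, 232.6]
tcp_rot: [0.002, -0.024, 1.0, -0.0]
ft_force: [-0.6, 0.0, -3.5]
gripper_width: 27.7
t 47.08 pos [600.3  53.4 232.6] jaw yaw 92.78 zax [ 0.003  0.    -1.   ] F [-0.6  0.  -3.5] w 27.7
shift [0.1  0.08 4.33] turn [-0.01  0.18 -0.15]  rows>= 1.0
```

```bash
python3 -m jog '[[-1,0.1,0.05,1,0,0,-0.1],[-1,0.1,0.05,2,0,0,-0.1],[-1,0.1,0.05,3,0,0,-0.1],[-1,0.1,0.05,4,0,0,-0.1],[-1,0.1,0.05,4.4,0,0,-0.1],[-1,0.1,0.05,4.4,0,0,-0.1],[-1,0.1,0.05,4.4,0,0,-0.1],[-1,0.1,0.05,4.4,0,0,-0.1]]';python3 -c "
from h import *
st()"
```

```text
t: 47.8
tool_pos: [598.5, 53.1, 188.2]
tcp_rot: [0.001, -0.025, 1.0, -0.001]
ft_force: [-4.0, -2.4, 11.9]
gripper_width: 27.7
t 47.8 pos [598.5  53.1 188.2] jaw yaw 92.89 zax [ 0.001 -0.002 -1.   ] F [-4.  -2.4 11.9] w 27.7
```

```bash
python3 -m jog '[[-0.3,0,0,-0.1,0,0,0],[0,0,0,-0.1,0,0,0],[0.3,0,0,-0.1,0,0,0],[0.5,0,0,-0.1,0,0,0],[0.6,0,0,-0.1,0,0,0],[0.6,0,0,-0.1,0,0,0],[0.6,0,0,-2,0,0,0],[0.6,0,0,-5,0,0,0],[0.6,0,0,-9,0,0,0],[1,0,0,-12,0,0,0],[1,0,0,-12,0,0,0],[1,0,0,-12,0,0,0]]';python3 -c "
from h import *
st();print(ctrl.get_state()['joint_pos'].round(3));go(368,-284,200,10)
cv2.imwrite('pics/s36.png',get_image('side')[:,:,::-1]);cv2.imwrite('pics/t36.png',get_image('top')[:,:,::-1])"
```

```text
t: 48.8
tool_pos: [599.2, 54.1, 308.8]
tcp_rot: [0.002, -0.025, 1.0, 0.0]
ft_force: [-0.5, -0.4, -0.5]
gripper_width: 87.6
t 48.8 pos [599.2  54.1 308.8] jaw yaw 92.88 zax [ 0.004  0.    -1.   ] F [-0.5 -0.4 -0.5] w 87.6
[ 0.429  0.856 -1.237  1.553  0.828  1.33   0.716]
shift [ 24.84 -32.6   10.78] turn [ 0.18  0.2  82.88]  rows>= 11.6
```

```bash
python3 -m jog '[[1,3,-4,0,0,0,7],[1,5,-7,0,0,0,14],[1,7,-10,0,0,0,21],[1,9,-13,0,0,0,28],[1,11,-16,0,0,0,35],[1,14,-19,0,0,0,42],[1,17,-22,0,0,0,49],[1,19,-25,2,0,0,56],[1,21,-28,4,0,0,63],[1,23,-31,6,0,0,70],[1,24.8,-32.9,8,0,0,77],[1,24.8,-32.9,10,0,0,82.8],[1,24.8,-32.9,10.8,0,0,82.8],[1,24.8,-32.9,10.8,0,0,82.8],[1,24.8,-32.9,10.8,0,0,82.8],[1,24.8,-32.9,10.8,0,0,82.8],[1,24.8,-32.9,10.8,0,0,82.8]]';python3 -c "
from h import *
st();print(ctrl.get_state()['joint_pos'].round(3));go(367.6,-287.4,60,10.1)
a=get_image('top')[:,:,::-1].copy();crop('top',410,220,130,95,6,'t37',a);a=get_image('side')[:,:,::-1].copy();crop('side',400,190,80,70,8,'s37',a)"
```

```text
t: 50.32
tool_pos: [368.8, -287.1, 199.9]
tcp_rot: [0.001, 0.641, 0.768, 0.001]
ft_force: [0.6, -0.0, 0.2]
gripper_width: 88.2
t 50.32 pos [ 368.8 -287.1  199.9] jaw yaw 10.26 zax [ 0.003 -0.001 -1.   ] F [ 0.6 -0.   0.2] w 88.2
[ 1.1    0.717 -0.883  2.071  0.836  0.754 -0.14 ]
shift [ 1.000e-02 -1.600e-01  1.399e+01] turn [0.14 0.08 0.16]  rows>= 3.4
```

```bash
python3 -m jog '[[1,0,-0.15,4,0,0,0],[1,0,-0.15,8,0,0,0],[1,0,-0.15,11,0,0,0],[1,0,-0.15,14,0,0,0],[1,0,-0.15,14,0,0,0],[1,0,-0.15,14,0,0,0],[1,0,-0.15,14,0,0,0],[1,0,-0.15,14,0,0,0]]';python3 -c "
from h import *
st();print(ctrl.get_state()['joint_pos'].round(3));go(367.6,-287.4,23,10.1)
a=get_image('top')[:,:,::-1].copy();crop('top',410,220,130,95,6,'t38',a);a=get_image('side')[:,:,::-1].copy();crop('side',390,160,100,90,6,'s38',a)"
```

```text
t: 51.08
tool_pos: [367.3, -288.5, 60.9]
tcp_rot: [0.002, 0.642, 0.767, 0.0]
ft_force: [0.2, -0.7, -0.0]
gripper_width: 88.2
t 51.08 pos [ 367.3 -288.5   60.9] jaw yaw 10.09 zax [ 0.004 -0.002 -1.   ] F [ 0.2 -0.7 -0. ] w 88.2
[ 0.928  0.928 -0.598  2.157  1.293  0.488 -0.54 ]
shift [0.11 0.03 3.79] turn [ 0.19  0.15 -0.01]  rows>= 0.9
```

```bash
python3 -m jog '[[1,0.1,0,1.5,0,0,0],[1,0.1,0,3,0,0,0],[1,0.1,0,3.7,0,0,0],[1,0.1,0,3.7,0,0,0],[1,0.1,0,3.7,0,0,0],[0.4,0.1,0,3.7,0,0,0],[0,0.1,0,3.7,0,0,0],[-0.5,0.1,0,3.7,0,0,0],[-1,0.1,0,3.7,0,0,0],[-1,0.1,0,3.7,0,0,0],[-1,0.1,0,3.7,0,0,0],[-1,0.1,0,3.7,0,0,0],[-1,0.1,0,3.7,0,0,0],[-1,0.1,0,3.7,0,0,0],[-1,0.1,0,3.7,0,0,0],[-1,0.1,0,3.7,0,0,0],[-1,0.1,0,3.7,0,0,0],[-1,0.1,0,3.7,0,0,0]]';python3 -c "
from h import *
st();print(ctrl.get_state()['joint_pos'].round(3))
a=get_image('side')[:,:,::-1].copy();crop('side',390,160,100,90,6,'s39',a)"
```

```text
t: 52.68
tool_pos: [367.2, -287.0, 22.5]
tcp_rot: [0.001, 0.642, 0.767, 0.001]
ft_force: [0.2, 0.7, 5.3]
gripper_width: 19.4
t 52.68 pos [ 367.2 -287.    22.5] jaw yaw 10.14 zax [ 0.003 -0.001 -1.   ] F [0.2 0.7 5.3] w 19.4
[ 0.895  1.    -0.544  2.161  1.467  0.452 -0.698]
```

```bash
python3 -m jog '[[-1,0,0,-3,0,0,0],[-1,0,0,-7,0,0,0],[-1,0,0,-11,0,0,0],[-1,0,0,-15,0,0,0],[-1,0,0,-19,0,0,0],[-1,0,0,-20,0,0,-7],[-1,0,0,-20,0,0,-14],[-1,0,0,-20,0,0,-21],[-1,0,0,-20,0,0,-28],[-1,0,0,-20,0,0,-35],[-1,0,0,-20,0,0,-42],[-1,0,0,-20,0,0,-49],[-1,0,0,-20,0,0,-56],[-1,0,0,-20,0,0,-63],[-1,0,0,-20,0,0,-70],[-1,0,0,-20,0,0,-77],[-1,0,0,-20,0,0,-82.8],[-1,0,0,-20,0,0,-82.8],[-1,0,0,-20,0,0,-82.8],[-1,0,0,-20,0,0,-82.8]]';python3 -c "
from h import *
st();print(ctrl.get_state()['joint_pos'].round(3));go(415,-166,222,92.93)
cv2.imwrite('pics/t40.png',get_image('top')[:,:,::-1]);cv2.imwrite('pics/s40.png',get_image('side')[:,:,::-1])"
```

```text
t: 54.4
tool_pos: [365.6, -287.0, 221.8]
tcp_rot: [-0.0, -0.024, 1.0, -0.0]
ft_force: [0.3, 0.6, -1.4]
gripper_width: 19.2
t 54.4 pos [ 365.6 -287.   221.8] jaw yaw 92.75 zax [-0. -0. -1.] F [ 0.3  0.6 -1.4] w 19.2
[ 1.262  0.823 -1.23   2.047  0.953  1.013  1.151]
shift [-5.52 11.85 -0.03] turn [-0.03 -0.01 -0.18]  rows>= 3.1
```

```bash
python3 -c "
from h import *
a=cv2.imread('pics/t40.png');crop('top',300,130,160,120,5,'t41',a);b=cv2.imread('pics/s40.png');crop('side',240,130,140,140,4,'s41',b)
crop('top',450,215,80,60,10,'t42',a);"
python3 - <<'E'
from h import *
c=book([("top",7,(426.4,194.4)),("top",4,(439,193.6)),("top",5,(433,138.4)),("top",6,(420.4,139)),("top",3,(412.4,214)),("top",0,(423,213.6)),("side",6,(320.5,144.2)),("side",5,(327,140.8)),("side",4,(362,153.8)),("side",3,(350,218))],(118,28,184),40,(610,-156),.05)
b=book([("top",7,(321.4,199)),("top",4,(334.4,198.4)),("top",5,(331,147.2)),("top",6,(318.2,147.8)),("top",3,(323.6,218)),("top",0,(334.6,217.6)),("side",6,(261.5,174.5)),("side",5,(269.5,170.5)),("side",4,(303.2,185)),("side",7,(294.2,188.7)),("side",3,(295.5,251.7))],(112,28,172),40,(599,54),.05)
for q,h in((c,59),(b,56)): print("spine",(q[:2]-h*np.array([np.cos(q[2]),np.sin(q[2])])).round(1))
P=p2w('top',(497.8,255.5),229.5);A=p2w('top',(476.5,228),229.5);B=p2w('top',(507,225),229.5);print(P.round(1),A.round(1),B.round(1),((A+B)/2).round(1))
E
```

```text
x,y [ 607.4 -156.9] yaw 2.83 [[-0.8, -0.2], [0.5, -0.1], [0.4, -0.8], [-0.6, -0.7], [-1.0, 0.9], [0.3, 0.6], [-0.5, -1.0], [0.1, -0.6], [0.5, -1.2], [2.0, 1.7]]
x,y [598.6  51.4] yaw 2.76 [[-0.7, 0.6], [0.2, 0.4], [0.4, -1.1], [-0.4, -0.9], [-1.0, 0.2], [-0.1, -0.1], [-0.8, -1.2], [0.1, -0.9], [0.5, -0.6], [0.7, 0.0], [0.9, 0.5]]
spine [ 548.4 -159.8]
spine [542.6  48.7]
[ 422.7 -280.6  229.5] [ 477.4 -242.   229.5] [ 482.9 -303.4  229.5] [ 480.1 -272.7  229.5]
```

```bash
python3 -c "
from h import *
go(417,-166,222,92.83)"; python3 -m jog '[[-1,-1.5,3,0,0,0,0],[-1,-3,6,0,0,0,0],[-1,-4.5,9,0,0,0,0],[-1,-5.7,11.8,0,0,0,0],[-1,-5.7,11.8,2,0,0,0],[-1,-5.7,11.8,5,0,0,0],[-1,-5.7,11.8,8,0,0,0],[-1,-5.7,11.8,9.5,0,0,0],[-1,-5.7,11.8,9.5,0,0,0],[-1,-5.7,11.8,9.5,0,0,0],[-1,-5.7,11.8,9.5,0,0,0],[-1,-5.7,11.8,9.5,0,0,0],[-1,-5.7,11.8,9.5,0,0,0]]';python3 -c "
from h import *
st();print(ctrl.get_state()['joint_pos'].round(3))
a=get_image('side')[:,:,::-1].copy();crop('side',320,130,120,100,6,'s43',a);a=get_image('top')[:,:,::-1].copy();crop('top',390,170,90,90,6,'t43',a)"
```

```text
shift [-5.710e+00  1.184e+01 -1.000e-02] turn [-0.05  0.01 -0.03]  rows>= 3.2
t: 55.58
tool_pos: [417.7, -166.5, 128.1]
tcp_rot: [0.001, -0.025, 1.0, -0.001]
ft_force: [0.4, -0.0, -1.0]
gripper_width: 19.5
t 55.58 pos [ 417.7 -166.5  128.1] jaw yaw 92.86 zax [ 0.003 -0.001 -1.   ] F [ 0.4 -0.  -1. ] w 19.5
[ 0.881  0.933 -1.058  2.172  1.21   0.847  0.639]
```

```bash
python3 -c "
from h import *
z=136
P=p2w('top',(426.3,238.3),z);A=p2w('top',(408.5,214),z);B=p2w('top',(436.5,209.5),z);print(P.round(1),A.round(1),B.round(1),((A+B)/2).round(1))
print(p2w('side',(352.5,199.5),121).round(1))
print(proj('top',[548.4,-159.8,z]).round(1))
im=get_image('top')[:,:,::-1];crop('top',395,195,60,55,11,'t44',cv2.convertScaleAbs(im,alpha=2.5,beta=20))
im=get_image('side')[:,:,::-1];crop('side',340,180,70,50,11,'s44',cv2.convertScaleAbs(im,alpha=2.5,beta=20))
"
```

```text
[ 474.6 -160.1  136. ] [ 528. -124.  136.] [ 537.4 -185.   136. ] [ 532.7 -154.5  136. ]
[ 526.7 -118.2  121. ]
[[424.6 204.6]]
```

```bash
python3 -c "
from h import *
for z in(104,120,136,140): print(z,proj('side',[528,-124,z]).round(1))
print(tri((353,194.5),(408.5,214)).round(1), 'bottom', tri((352.5,204.5),(407,214.5)).round(1))
go(417.5,-166.9,127,89.9)"
```

```text
104 [[353.3 204.4]]
120 [[353.6 198.9]]
136 [[353.9 193.3]]
140 [[354.  191.9]]
[ 529.7 -124.2  131.7] bottom [ 534.3 -126.8  100.2]
shift [-0.03 -0.05  0.05] turn [-0.06  0.09  2.98]  rows>= 0.4
```

```bash
python3 -m jog '[[-1,0,-0.05,0,0,0,3],[-1,0,-0.05,0,0,0,3],[-1,0,-0.05,0,0,0,3],[-1,0,-0.05,0,0,0,3],[-1,0,-0.05,0,0,0,3]]';python3 -c "
from h import *
st()
im=get_image('top')[:,:,::-1];crop('top',395,195,60,55,11,'t45',cv2.convertScaleAbs(im,alpha=2.5,beta=20))
"
```

```text
t: 56.2
tool_pos: [417.0, -166.8, 127.1]
tcp_rot: [0.0, 0.001, 1.0, -0.0]
ft_force: [0.4, -0.0, -0.7]
gripper_width: 19.1
t 56.2 pos [ 417.  -166.8  127.1] jaw yaw 89.94 zax [ 0.001 -0.    -1.   ] F [ 0.4 -0.  -0.7] w 19.1
```

```bash
python3 -c "
from h import *
print(proj('top',[532,-160.6,136]).round(1)); go(463.3,-164.6,127,89.94)"; python3 -m jog '[[-1,-1,0.05,0,0,0,0],[-1,-2,0.1,0,0,0,0],[-1,-3,0.15,0,0,0,0],[-1,-4,0.2,0,0,0,0],[-1,-4.6,0.23,0,0,0,0],[-1,-4.6,0.23,0,0,0,0],[-1,-4.6,0.23,0,0,0,0],[-1,-4.6,0.23,0,0,0,0]]';python3 -c "
from h import *
st()
im=get_image('top')[:,:,::-1];crop('top',395,185,60,55,11,'t46',cv2.convertScaleAbs(im,alpha=2.5,beta=20))
im=get_image('side')[:,:,::-1];crop('side',320,170,80,60,10,'s46',cv2.convertScaleAbs(im,alpha=2.5,beta=20))
"
```

```text
[[425.3 212. ]]
shift [-4.63  0.22  0.01] turn [-0.03  0.05 -0.01]  rows>= 1.1
t: 56.92
tool_pos: [462.2, -164.6, 126.9]
tcp_rot: [-0.0, 0.001, 1.0, -0.0]
ft_force: [-0.1, 0.3, -1.3]
gripper_width: 19.3
t 56.92 pos [ 462.2 -164.6  126.9] jaw yaw 89.92 zax [-0.    -0.001 -1.   ] F [-0.1  0.3 -1.3] w 19.3
```

```bash
python3 -m jog '[[-0.4,0,0,0,0,0,0],[-0.2,0,0,0,0,0,0],[0,0,0,0,0,0,0],[0.2,0,0,0,0,0,0],[0.4,0,0,0,0,0,0],[0.5,0,0,0,0,0,0],[0.5,0,0,0,0,0,0],[0.5,0,0,0,0,0,0],[0.5,0,0,0,0,0,0]]';python3 -c "
from h import *
st()
im=get_image('top')[:,:,::-1];crop('top',395,185,60,55,11,'t47',cv2.convertScaleAbs(im,alpha=2.5,beta=20))
im=get_image('side')[:,:,::-1];crop('side',320,170,80,60,10,'s47',cv2.convertScaleAbs(im,alpha=2.5,beta=20))
"
```

```text
t: 57.77
tool_pos: [463.1, -164.5, 127.1]
tcp_rot: [0.0, 0.001, 1.0, -0.0]
ft_force: [0.6, -0.4, -0.7]
gripper_width: 66.1
t 57.77 pos [ 463.1 -164.5  127.1] jaw yaw 89.9 zax [ 0.001 -0.001 -1.   ] F [ 0.6 -0.4 -0.7] w 66.1
```

```bash
python3 -m jog '[[0.7,0,0,-1,0,0,0],[0.7,0,0,-4,0,0,0],[0.7,0,0,-8,0,0,0],[0.7,0,0,-12,0,0,0],[0.7,0,0,-15,0,0,0],[0.7,0,0,-15,0,0,0],[0.7,0,0,-15,0,0,0],[0.7,0,0,-15,0,0,0]]';python3 -c "
from h import *
st();print(ctrl.get_state()['joint_pos'].round(3))
cv2.imwrite('pics/t48.png',get_image('top')[:,:,::-1]);b=get_image('side')[:,:,::-1];cv2.imwrite('pics/s48.png',b);crop('side',240,130,150,140,4,'s48c',cv2.convertScaleAbs(b,alpha=1.6,beta=10))
crop('top',300,150,150,110,5,'t48c',cv2.imread('pics/t48.png'))"
```

```text
t: 58.53
tool_pos: [462.2, -164.9, 276.3]
tcp_rot: [-0.0, 0.001, 1.0, -0.001]
ft_force: [-0.1, 0.7, -0.2]
gripper_width: 75.1
t 58.53 pos [ 462.2 -164.9  276.3] jaw yaw 89.88 zax [-0.001 -0.001 -1.   ] F [-0.1  0.7 -0.2] w 75.1
[ 0.949  0.756 -1.241  1.911  0.816  1.103  0.939]
```

```bash
python3 -c "
from h import *
go(500.7,-57.9,80,95)"; python3 -m jog '[[-1,-1.3,3,0,0,0,-3],[-1,-2.6,7,0,0,0,-5],[-1,-3.8,10.7,3,0,0,-5],[-1,-3.8,10.7,7,0,0,-5],[-1,-3.8,10.7,11,0,0,-5],[-1,-3.8,10.7,15,0,0,-5],[-1,-3.8,10.7,18,0,0,-5],[-1,-3.8,10.7,18,0,0,-5],[-1,-3.8,10.7,18,0,0,-5],[-1,-3.8,10.7,18,0,0,-5],[-1,-3.8,10.7,18,0,0,-5],[-1,-3.8,10.7,18,0,0,-5]]';python3 -c "
from h import *
st();print(ctrl.get_state()['joint_pos'].round(3));go(500.7,-57.9,26,95)
b=get_image('side')[:,:,::-1];crop('side',270,180,110,90,7,'s49',cv2.convertScaleAbs(b,alpha=2,beta=10))
b=get_image('top')[:,:,::-1];crop('top',310,190,100,75,7,'t49',cv2.convertScaleAbs(b,alpha=2,beta=10))"
```

```text
shift [-3.9  10.7  19.55] turn [-0.02 -0.13 -5.09]  rows>= 5.4
t: 59.63
tool_pos: [502.3, -57.6, 98.8]
tcp_rot: [0.002, -0.042, 0.999, -0.0]
ft_force: [-0.6, -0.6, -0.5]
gripper_width: 0.4
t 59.63 pos [502.3 -57.6  98.8] jaw yaw 94.87 zax [ 0.004 -0.    -1.   ] F [-0.6 -0.6 -0.5] w 0.4
[ 0.578  1.004 -0.991  2.026  1.199  0.861  0.519]
shift [ 0.19 -0.01  7.28] turn [-0.05  0.23 -0.13]  rows>= 1.7
```

```bash
python3 -c "
from h import *
go(491.8,-3.8,95,100)"; python3 -m jog '[[0,0.8,0.5,0,0,0,-3],[1,1.4,2.5,0,0,0,-5],[1,1.5,5.3,0.3,0,0,-5],[1,1.5,5.3,0.3,0,0,-5],[1,1.5,5.3,0.3,0,0,-5],[1,1.5,5.3,0.3,0,0,-5],[1,1.5,5.3,0.3,0,0,-5],[1,1.5,5.3,0.3,0,0,-5],[1,1.5,5.3,0.3,0,0,-5],[1,1.5,5.3,0.3,0,0,-5]]';python3 -c "
from h import *
st();go(491.8,-3.8,26,100)
b=get_image('side')[:,:,::-1];crop('side',270,180,110,90,7,'s50',cv2.convertScaleAbs(b,alpha=2,beta=10))
b=get_image('top')[:,:,::-1];crop('top',310,190,100,75,7,'t50',cv2.convertScaleAbs(b,alpha=2,beta=10))"
```

```text
shift [0.56 5.47 0.33] turn [-0.07  0.18 -5.13]  rows>= 1.3
t: 60.57
tool_pos: [481.8, -6.7, 94.0]
tcp_rot: [0.0, -0.086, 0.996, -0.0]
ft_force: [0.1, 0.3, 0.5]
gripper_width: 64.9
t 60.57 pos [481.8  -6.7  94. ] jaw yaw 99.83 zax [ 0.001 -0.001 -1.   ] F [0.1 0.3 0.5] w 64.9
shift [-1.03  0.12  6.8 ] turn [-0.05  0.04 -0.17]  rows>= 1.6
```

```bash
python3 -m jog '[[1,-1,0.1,0,0,0,0],[1,-1,0.1,0,0,0,0],[1,-1,0.1,0,0,0,0],[1,-1,0.1,0,0,0,0],[1,-1,0.1,2,0,0,0],[1,-1,0.1,2,0,0,0],[1,-1,0.1,2,0,0,0],[1,-1,0.1,2,0,0,0]]';python3 -c "
from h import *
st();go(491.8,-3.8,26,100)
b=get_image('side')[:,:,::-1];crop('side',270,180,110,90,7,'s51',cv2.convertScaleAbs(b,alpha=2,beta=10))"
```

```text
t: 61.33
tool_pos: [491.2, -3.3, 74.4]
tcp_rot: [0.0, -0.086, 0.996, -0.0]
ft_force: [0.7, 0.4, -0.1]
gripper_width: 87.9
t 61.33 pos [491.2  -3.3  74.4] jaw yaw 99.92 zax [ 0. -0. -1.] F [ 0.7  0.4 -0.1] w 87.9
shift [-0.05 -0.06  4.84] turn [-0.02  0.02 -0.08]  rows>= 1.2
```

```bash
python3 -m jog '[[1,0,0,1.5,0,0,0],[1,0,0,3,0,0,0],[1,0,0,4,0,0,0],[1,0,0,4.7,0,0,0],[1,0,0,4.7,0,0,0],[1,0,0,4.7,0,0,0]]';python3 -c "
from h import *
st();print(ctrl.get_state()['joint_pos'].round(3))
b=get_image('side')[:,:,::-1];crop('side',270,180,110,90,7,'s52',cv2.convertScaleAbs(b,alpha=2,beta=10))"
```

```text
t: 61.88
tool_pos: [491.6, -3.3, 27.3]
tcp_rot: [0.0, -0.086, 0.996, -0.0]
ft_force: [0.1, -0.3, -0.6]
gripper_width: 87.9
t 61.88 pos [491.6  -3.3  27.3] jaw yaw 99.9 zax [ 0.001 -0.    -1.   ] F [ 0.1 -0.3 -0.6] w 87.9
[ 0.437  1.123 -0.919  2.075  1.413  0.812  0.321]
```

```bash
python3 -m jog '[[1,0.6,0.1,0,0,0,0],[1,1.2,0.2,0,0,0,0],[1,1.8,0.3,0,0,0,0],[1,2.4,0.4,0,0,0,0],[1,3,0.5,0,0,0,0],[1,3.6,0.6,0,0,0,0],[1,4.2,0.7,0,0,0,0],[1,4.8,0.85,0,0,0,0],[1,4.8,0.85,0,0,0,0],[1,4.8,0.85,0,0,0,0]]';python3 -c "
from h import *
st();print(ctrl.get_state()['joint_pos'].round(3))
b=get_image('side')[:,:,::-1];crop('side',270,180,110,90,7,'s53',cv2.convertScaleAbs(b,alpha=2,beta=10))"
```

```text
t: 62.77
tool_pos: [442.4, -3.3, 26.9]
tcp_rot: [0.0, -0.087, 0.996, -0.0]
ft_force: [-1.0, 0.1, 0.6]
gripper_width: 88.1
t 62.77 pos [442.4  -3.3  26.9] jaw yaw 99.94 zax [ 0. -0. -1.] F [-1.   0.1  0.6] w 88.1
[ 0.436  1.117 -0.921  2.218  1.541  0.798  0.13 ]
```

```bash
python3 -m jog '[[1,0,0,-2,0,0,0],[1,0,0,-5,0,0,0],[1,0,0,-9,0,0,0],[1,0,0,-13,0,0,0],[1,0,2,-15,0,0,0],[1,1,-4,-17,0,0,0],[1,1,-8,-17,0,0,0],[1,1,-12,-17,0,0,0],[1,1,-16,-17,0,0,0],[1,1,-18,-17,0,0,0],[1,1,-18,-17,0,0,0],[1,1,-18,-17,0,0,0]]';python3 -c "
from h import *
st();print(ctrl.get_state()['joint_pos'].round(3))
b=get_image('side')[:,:,::-1];crop('side',270,180,110,90,7,'s54',cv2.convertScaleAbs(b,alpha=2,beta=10))
b=get_image('top')[:,:,::-1];crop('top',310,190,130,95,6,'t54',cv2.convertScaleAbs(b,alpha=2,beta=10))"
```

```text
t: 63.82
tool_pos: [463.6, -184.4, 196.7]
tcp_rot: [0.0, -0.083, 0.997, -0.0]
ft_force: [0.2, 0.8, 0.7]
gripper_width: 88.1
t 63.82 pos [ 463.6 -184.4  196.7] jaw yaw 99.56 zax [ 0.001 -0.    -1.   ] F [0.2 0.8 0.7] w 88.1
[ 0.92   0.865 -1.136  1.978  0.975  0.987  1.025]
```

```bash
python3 -c "
from h import *
P,A,B,C,D=[p2w('top',u,30) for u in((352,234.2),(377.3,232.8),(367.6,254.5),(327.8,221.5),(325.3,227.3))]
M=(A+B)/2;T=(C+D)/2;print(P.round(1),M.round(1),T.round(1),np.degrees(np.arctan2(*(T-M)[[1,0]])),np.degrees(np.arctan2(*(P-M)[[1,0]])),A.round(1),B.round(1))"
```

```text
[504.9  -5.9  30. ] [482.1 -53.5  30. ] [529.1  53.7  30. ] 66.30425534876487 64.29492626227207 [507.7 -65.4  30. ] [456.4 -41.5  30. ]
```

```bash
python3 -c "
from h import *
go(462,-36,120,133)"; python3 -m jog '[[0.3,0,3,0,0,0,-6],[0,0,6,0,0,0,-12],[-0.1,0,9,0,0,0,-18],[-0.1,2,12,0,0,0,-24],[-0.1,2.6,14.6,2,0,0,-30],[-0.1,2.6,14.6,5,0,0,-33.4],[-0.1,2.6,14.6,7.6,0,0,-33.4],[-0.1,2.6,14.6,7.6,0,0,-33.4],[-0.1,2.6,14.6,7.6,0,0,-33.4],[-0.1,2.6,14.6,7.6,0,0,-33.4],[-0.1,2.6,14.6,7.6,0,0,-33.4]]';python3 -c "
from h import *
st();go(462,-36,60,133);print(ctrl.get_state()['joint_pos'].round(3))
b=get_image('side')[:,:,::-1];crop('side',270,180,110,90,7,'s55',cv2.convertScaleAbs(b,alpha=2,beta=10))"
```

```text
shift [-2.33 14.34  7.73] turn [-1.000e-02  7.000e-02 -3.304e+01]  rows>= 4.6
t: 64.83
tool_pos: [413.8, -42.5, 122.4]
tcp_rot: [0.001, -0.369, 0.929, -0.001]
ft_force: [-0.5, 0.3, 0.6]
gripper_width: 39.4
t 64.83 pos [413.8 -42.5 122.4] jaw yaw 133.31 zax [ 0.003 -0.    -1.   ] F [-0.5  0.3  0.6] w 39.4
shift [-3.94 -2.82  6.25] turn [-0.14  0.13  0.31]  rows>= 1.9
[ 0.631  0.966 -1.135  2.27   1.298  0.887  0.922]
```

```bash
cat h.py | tail -40
python3 - <<'E'
from h import *
st(); go(462,-36,60,133)
E
```

```text
o,d=ray(n,uv); return o+d*(z-o[2])/d[2]
def tri(uvs,uvt):
    A=[];b=[]
    for n,uv in(("side",uvs),("top",uvt)):
        o,d=ray(n,uv); d/=np.linalg.norm(d); M=np.eye(3)-np.outer(d,d); A.append(M); b.append(M@o)
    return np.linalg.lstsq(np.vstack(A),np.hstack(b),rcond=None)[0]
def crop(n,u0,v0,w,h,k,name,im=None):
    if im is None: im=get_image(n)[:,:,::-1]
    c=cv2.resize(im[v0:v0+h,u0:u0+w],None,fx=k,fy=k,interpolation=cv2.INTER_CUBIC)
    for u in range((u0+9)//10*10,u0+w,10):
        L=8 if u%50 else 16; cv2.line(c,((u-u0)*k,0),((u-u0)*k,L),(0,0,255),1)
        if u%20==0: cv2.putText(c,str(u),((u-u0)*k-10,24),0,.4,(0,0,255),1)
    for v in range((v0+9)//10*10,v0+h,10):
        cv2.line(c,(0,(v-v0)*k),(8,(v-v0)*k),(0,0,255),1)
        if v%20==0: cv2.putText(c,str(v),(10,(v-v0)*k+4),0,.4,(0,0,255),1)
    cv2.imwrite(f"pics/{name}.png",c)
def boxpts(p,yaw,sx,sy,sz,z0=0):
    a=np.array([[x,y,z] for z in(0,1) for x,y in((-1,-1),(1,-1),(1,1),(-1,1))],float)*[sx/2,sy/2,sz]
    return a@Rot.from_euler('z',yaw).as_matrix().T+[p[0],p[1],z0]
def drawbox(im,n,P,col):
    q=np.round(
[... 920 characters left out ...]
; R=Rot.from_quat([q[1],q[2],q[3],q[0]]).as_matrix()
    print("t",round(s["t"],2),"pos",s["tool_pos"].round(1),"jaw yaw",round(np.degrees(np.arctan2(R[1,1],R[0,1])),2),"zax",R[:,2].round(3),"F",s["ft_force"].round(1),"w",round(s["gripper_width"],1))
def book(o,s,z0,p0,yaw0):
    f=lambda q:np.concatenate([proj(n,boxpts(q[:2],q[2],*s,z0=z0)[[i]])[0]-uv for n,i,uv in o])
    r=least_squares(f,[*p0,yaw0],loss='soft_l1'); print("x,y",r.x[:2].round(1),"yaw",np.degrees(r.x[2]).round(2),f(r.x).reshape(-1,2).round(1).tolist()); return r.x
t 64.88 pos [413.9 -42.8 122.3] jaw yaw 133.28 zax [ 0.003 -0.001 -1.   ] F [ 0.4 -0.7  0.2] w 39.7
shift [-3.95 -2.79  6.25] turn [-0.16  0.12  0.28]  rows>= 1.9
```

```bash
python3 -m jog '[[-0.1,-2,-1.4,2,0,0,0],[-0.1,-3.95,-2.8,4,0,0,0],[-0.1,-3.95,-2.8,6,0,0,0],[-0.1,-3.95,-2.8,6.2,0,0,0],[-0.1,-3.95,-2.8,6.2,0,0,0],[-0.1,-3.95,-2.8,6.2,0,0,0]]'
python3 - <<'E'
from h import *
st(); go(462,-36,24,133)
im=get_image("top")[:,:,::-1].copy()
u,v=proj("top",np.array([[480,-20,15.]]))[0].astype(int); print(u,v)
im=cv2.convertScaleAbs(im,alpha=1.8,beta=20)
crop("top",u-70,v-55,140,110,5,"56",im)
E
```

```text
t: 65.38
tool_pos: [460.7, -36.3, 60.1]
tcp_rot: [0.001, -0.369, 0.929, -0.0]
ft_force: [0.1, -0.2, 1.5]
gripper_width: 39.7
t 65.38 pos [460.7 -36.3  60.1] jaw yaw 133.32 zax [ 0.001 -0.    -1.   ] F [ 0.1 -0.2  1.5] w 39.7
shift [-0.11 -0.06  3.61] turn [-0.06  0.04  0.32]  rows>= 0.9
357 245
```

View pics/56.png

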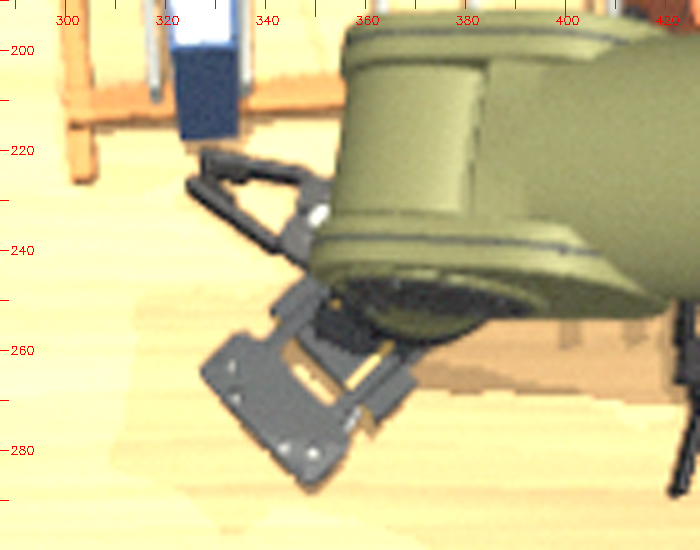

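The top view shows the clamp's jaws at px (330,222) and pin near (350,233), with the arm hiding the handles. I'll descend at the planned spot.

```bash
python3 -m jog '[[-0.1,-0.1,-0.05,1.8,0,0,0],[-0.1,-0.1,-0.05,3.6,0,0,0],[-0.1,-0.1,-0.05,3.6,0,0,0],[-0.1,-0.1,-0.05,3.6,0,0,0],[-0.1,-0.1,-0.05,3.6,0,0,0]]'
python3 - <<'E'
from h import *
st()
u,v=proj("side",np.array([[480,-20,15.]]))[0].astype(int); print(u,v)
im=cv2.convertScaleAbs(get_image("side")[:,:,::-1],alpha=1.6,beta=20)
crop("side",max(u-70,0),v-55,140,110,5,"57",im)
E
```

```text
t: 65.85
tool_pos: [462.4, -35.8, 24.3]
tcp_rot: [0.001, -0.369, 0.929, -0.0]
ft_force: [-0.8, -0.2, -0.5]
gripper_width: 39.7
t 65.85 pos [462.4 -35.8  24.3] jaw yaw 133.32 zax [ 0.002 -0.    -1.   ] F [-0.8 -0.2 -0.5] w 39.7
338 257
```

View pics/57.png

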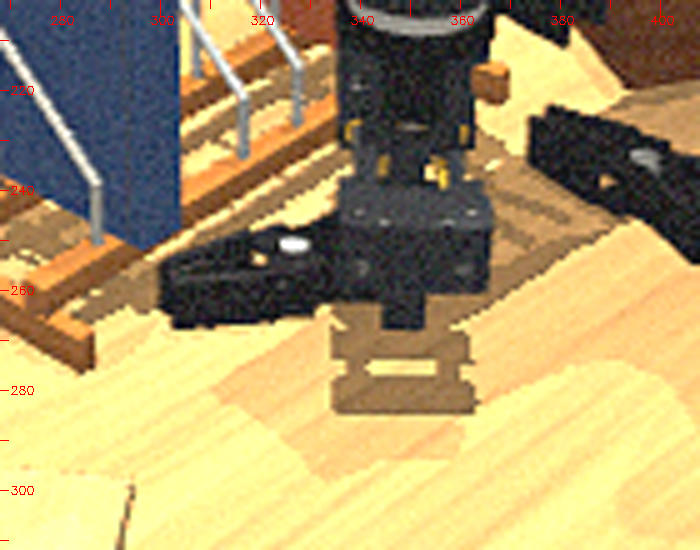

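Side view: the fingers (px 350,265) straddle the near handle and clamp_c lies with its jaws at (310,255). Close.

```bash
python3 -m jog '[[-1,0,0,0,0,0,0],[-1,0,0,0,0,0,0],[-1,0,0,0,0,0,0],[-1,0,0,0,0,0,0],[-1,0,0,0,0,0,0],[-1,0,0,0,0,0,0],[-1,0,0,0,0,0,0],[-1,0,0,0,0,0,0],[-1,0,0,0,0,0,0]]'; python3 -c "
from h import *
st()"
```

```text
t: 66.65
tool_pos: [462.2, -36.0, 23.1]
tcp_rot: [0.0, -0.369, 0.929, -0.001]
ft_force: [0.5, 0.7, 1.8]
gripper_width: 5.8
t 66.65 pos [462.2 -36.   23.1] jaw yaw 133.3 zax [ 0.001 -0.001 -1.   ] F [0.5 0.7 1.8] w 5.8
```

```bash
python3 -c "
from h import *
go(432,4,33,133)"; python3 -m jog '[[-1,0,0,-0.5,0,0,0],[-1,0,0,-1,0,0,0],[-1,0,0,-1,0,0,0],[-1,0,0,-1,0,0,0]]'; python3 -c "
from h import *
st()"
```

```text
shift [-0.55  4.98 -1.  ] turn [-0.07  0.01  0.3 ]  rows>= 1.2
t: 66.98
tool_pos: [462.2, -36.0, 33.3]
tcp_rot: [0.0, -0.369, 0.929, -0.001]
ft_force: [1.0, 0.7, -1.2]
gripper_width: 5.7
t 66.98 pos [462.2 -36.   33.3] jaw yaw 133.3 zax [ 0.001 -0.001 -1.   ] F [ 1.   0.7 -1.2] w 5.7
```

```bash
python3 -m jog '[[-1,-0.2,1.7,0,0,0,0],[-1,-0.4,3.4,0,0,0,0],[-1,-0.55,5,0,0,0,0],[-1,-0.55,5,0,0,0,6],[-1,-0.55,5,0,0,0,12],[-1,-0.55,5,0,0,0,18],[-1,-0.55,5,0,0,0,24],[-1,-0.55,5,0,0,0,30],[-1,-0.55,5,0,0,0,36],[-1,-0.55,5,0,0,0,42],[-1,-0.55,5,0,0,0,50],[-1,-0.55,5,0,0,0,50],[-1,-0.55,5,0,0,0,50],[-1,-0.55,5,0,0,0,50]]'
python3 - <<'E'
from h import *
st()
for n,k in(("side","58"),("top","59")):
    u,v=proj(n,np.array([[480,0,15.]]))[0].astype(int)
    im=cv2.convertScaleAbs(get_image(n)[:,:,::-1],alpha=1.6,beta=20)
    crop(n,max(u-70,0),v-55,140,110,4,k,im)
a=cv2.imread("pics/58.png");b=cv2.imread("pics/59.png");h=min(a.shape[0],b.shape[0])
c=np.hstack([a[:h],b[:h]]);c=cv2.resize(c,(800,int(800*h/c.shape[1])));cv2.imwrite("pics/60.png",c)
E
```

```text
t: 68.15
tool_pos: [431.8, 4.2, 32.9]
tcp_rot: [0.0, 0.057, 0.998, -0.0]
ft_force: [1.1, -0.8, -0.6]
gripper_width: 5.6
t 68.15 pos [431.8   4.2  32.9] jaw yaw 83.46 zax [ 0.001 -0.    -1.   ] F [ 1.1 -0.8 -0.6] w 5.6
```

View pics/60.png

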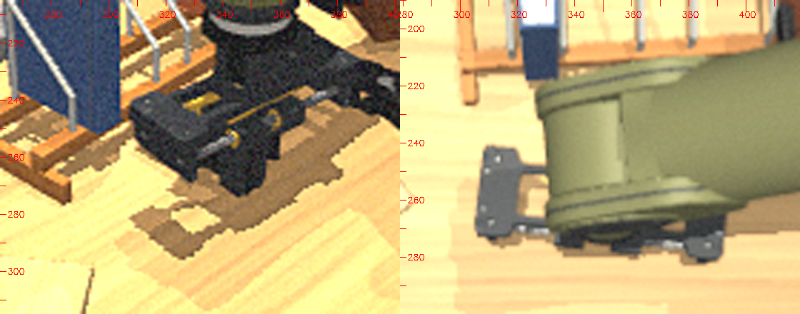

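```bash
python3 -m jog '[[-1,0,0,0.5,0,0,0],[-1,0,0,0.9,0,0,0],[-1,0,0,0.9,0,0,0],[-0.1,0,0,0.9,0,0,0],[-0.1,0,0,0.9,0,0,0],[-0.1,0,0,0.9,0,0,0],[-0.1,0,0,0.9,0,0,0],[-0.1,0,0,0.9,0,0,0],[-0.1,0,0,0.9,0,0,0],[-0.1,0,0,-1,0,0,0],[-0.1,0,0,-4,0,0,0],[-0.1,0,0,-8,0,0,0],[-0.1,0,0,-12,0,0,0],[-0.1,0,0,-16,0,0,0],[-0.1,4,0,-18,0,0,0],[-0.1,8,0,-18,0,0,0]]'
python3 - <<'E'
from h import *
st()
for n,k in(("side","61"),("top","62")):
    u,v=proj(n,np.array([[480,0,15.]]))[0].astype(int)
    im=cv2.convertScaleAbs(get_image(n)[:,:,::-1],alpha=1.6,beta=20)
    crop(n,max(u-70,0),v-55,140,110,5,k,im)
E
```

```text
t: 69.58
tool_pos: [356.0, 15.5, 216.1]
tcp_rot: [0.005, 0.061, 0.998, 0.002]
ft_force: [-0.4, 1.2, -1.0]
gripper_width: 39.5
t 69.58 pos [356.   15.5 216.1] jaw yaw 83.03 zax [ 0.009  0.003 -1.   ] F [-0.4  1.2 -1. ] w 39.5
```

View pics/61.png

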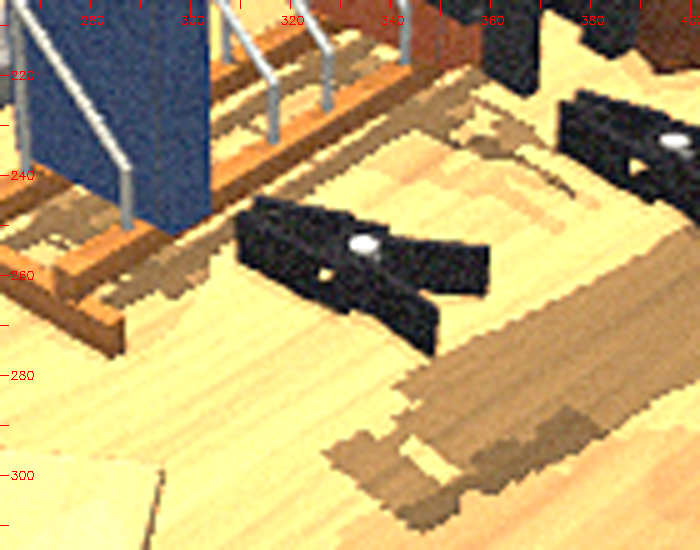

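View pics/62.png

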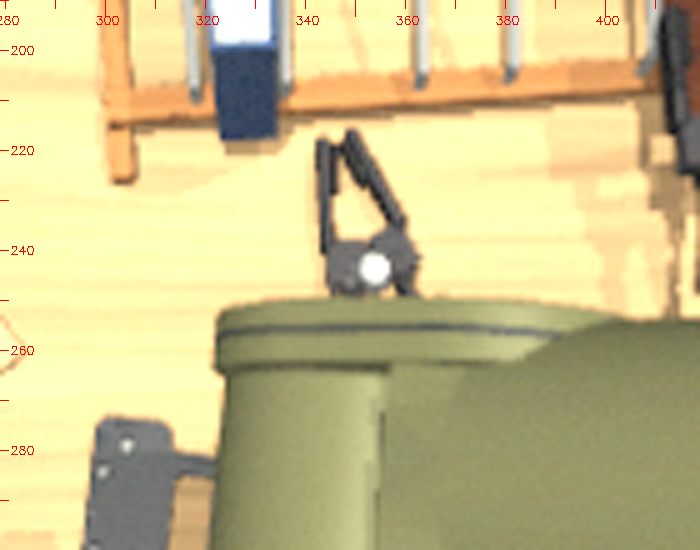

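The clamp now lies in front of the rack, pointing to it: in the top view its pin is at px (354,243.5) and its tips at (346,217). In the side view the handle ends are at (349,272) and (359,257).

Run:
```python
from h import *
pin=p2w("top",(354,243.5),32)[:2]; tip=p2w("top",(346.3,217.5),30)[:2]
a=np.arctan2(*(tip-pin)[::-1]); print(pin.round(1),tip.round(1),np.degrees(a).round(1),np.linalg.norm(tip-pin))
# side: handle ends top far corners
hB=p2w("side",(348.5,264),30)[:2]; hA=p2w("side",(359,246),30)[:2]
pin_s=p2w("side",(334.5,244),32)[:2]; tipS=p2w("side",(311.5,240.5),30)
print("side",hB.round(1),hA.round(1),pin_s.round(1),tipS.round(1)); m=(hA+hB)/2
print("mid",m.round(1),"yaw by handles",np.degrees(np.arctan2(*(pin-m)[::-1])).round(1),np.degrees(np.arctan2(*(pin_s-m)[::-1])).round(1))
for y in(a,np.radians(16)):
    g=pin-50*np.array([np.cos(y),np.sin(y)]); print(g.round(1)); go(*g,90,np.degrees(y)+90)
```

```text
[482.4 -10.1] [545.2   6.9] 15.2 65.09174649918562
side [430.5  -2. ] [462.3 -76.7] [509.4 -37.1] [563.1  -8.9  30. ]
mid [446.4 -39.3] yaw by handles 39.0 2.0
[434.2 -23.2]
shift [-9.14 -2.37 12.3 ] turn [ -0.42  -0.23 -21.35]  rows>= 3.7
[434.4 -23.9]
shift [-9.17 -2.44 12.3 ] turn [ -0.42  -0.23 -22.2 ]  rows>= 3.7
```

Run:
```python
from h import *
pin=p2w("top",(354,243.5),32)[:2]
hB=p2w("side",(349.4,266),30)[:2]; hA=p2w("side",(359.6,254.5),30)[:2]
pin_s=p2w("side",(334.6,253.6),32)[:2]; tipS=p2w("side",(312,246.2),30)[:2]
print("side",hB.round(1),hA.round(1),pin_s.round(1),tipS.round(1)); m=(hA+hB)/2
print("mid",m.round(1),"yaw",np.degrees(np.arctan2(*(pin_s-m)[::-1])).round(1),np.degrees(np.arctan2(*(tipS-m)[::-1])).round(1))
```

```text
side [423.8   2.3] [437.3 -50.1] [480.8  -7.2] [544.   8.]
mid [430.6 -23.9] yaw 18.4 15.7
```

```bash
python3 -c "
from h import *
go(435.3,-21.9,70,105.5)"
```

```text
shift [-9.25 -2.21 14.3 ] turn [ -0.42  -0.23 -21.7 ]  rows>= 4.1
```

```bash
python3 -m jog '[[1,-3,-0.7,2,0,0,-6],[1,-6,-1.4,4,0,0,-12],[1,-9.25,-2.2,7,0,0,-18],[1,-9.25,-2.2,10,-0.4,-0.2,-21.7],[1,-9.25,-2.2,13,-0.4,-0.2,-21.7],[1,-9.25,-2.2,14.3,-0.4,-0.2,-21.7],[1,-9.25,-2.2,14.3,-0.4,-0.2,-21.7],[1,-9.25,-2.2,14.3,-0.4,-0.2,-21.7],[1,-9.25,-2.2,14.3,-0.4,-0.2,-21.7]]'
python3 - <<'E'
from h import *
st(); go(435.3,-21.9,23,105.5)
im=cv2.convertScaleAbs(get_image("side")[:,:,::-1],alpha=1.6,beta=20)
crop("side",280,210,140,110,5,"63",im)
E
```

```text
t: 70.43
tool_pos: [443.3, -18.8, 70.8]
tcp_rot: [0.003, -0.131, 0.991, 0.003]
ft_force: [0.9, 1.1, 0.1]
gripper_width: 88.1
t 70.43 pos [443.3 -18.8  70.8] jaw yaw 105.03 zax [ 0.005  0.007 -1.   ] F [0.9 1.1 0.1] w 88.1
shift [ 0.88 -0.11  4.78] turn [ 0.31  0.39 -0.47]  rows>= 1.2
```

View pics/63.png

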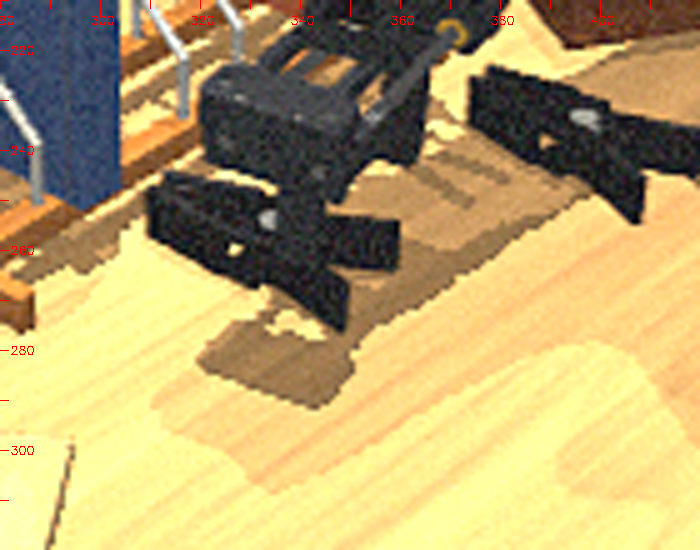

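```bash
python3 -m jog '[[1,0,0,0,0,0,0],[1,0,0,0,0,0,0]]'
python3 - <<'E'
from h import *
st(); go(435.3,-21.9,23,105.5)
E
```

```text
t: 70.65
tool_pos: [443.3, -19.3, 70.9]
tcp_rot: [0.003, -0.131, 0.991, 0.003]
ft_force: [0.3, -0.4, -0.7]
gripper_width: 88.3
t 70.65 pos [443.3 -19.3  70.9] jaw yaw 105.0 zax [ 0.006  0.006 -1.   ] F [ 0.3 -0.4 -0.7] w 88.3
shift [ 0.88 -0.07  4.79] turn [ 0.26  0.41 -0.5 ]  rows>= 1.2
```

```bash
python3 -m jog '[[1,0.88,-0.1,0,0.2,0.4,-0.5],[1,0.88,-0.1,2,0.2,0.4,-0.5],[1,0.88,-0.1,4,0.2,0.4,-0.5],[1,0.88,-0.1,4.75,0.2,0.4,-0.5],[1,0.88,-0.1,4.75,0.2,0.4,-0.5],[1,0.88,-0.1,4.75,0.2,0.4,-0.5],[1,0.88,-0.1,4.75,0.2,0.4,-0.5]]'
python3 - <<'E'
from h import *
st(); go(435.3,-21.9,23,105.5)
im=cv2.convertScaleAbs(get_image("side")[:,:,::-1],alpha=1.6,beta=20)
crop("side",280,210,140,110,5,"64",im)
E
```

```text
t: 71.23
tool_pos: [434.9, -21.9, 23.2]
tcp_rot: [-0.0, -0.135, 0.991, 0.001]
ft_force: [0.2, 0.1, -0.2]
gripper_width: 88.2
t 71.23 pos [434.9 -21.9  23.2] jaw yaw 105.52 zax [-0.001  0.002 -1.   ] F [ 0.2  0.1 -0.2] w 88.2
shift [-0.04 -0.01  0.02] turn [ 0.12 -0.03  0.02]  rows>= 0.0
```

View pics/64.png

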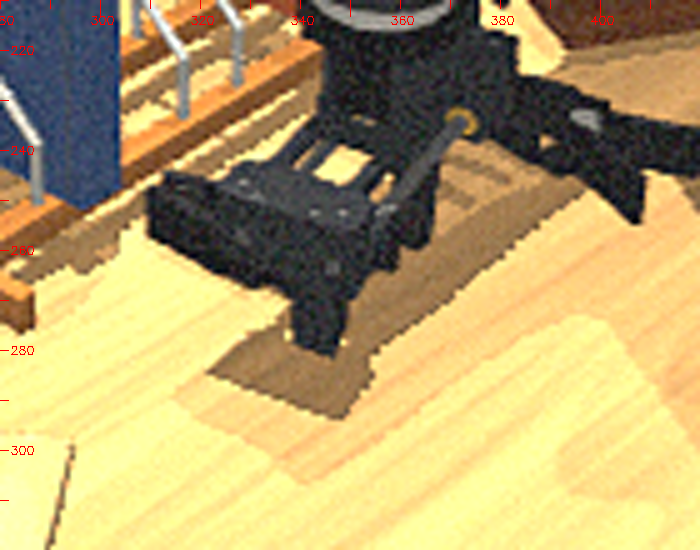

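The near finger (px 342,273) stands outside the handle end and the force is about zero, so both handles are between the fingers. Squeeze.

```bash
python3 -m jog '[[-1,0,0,0,0,0,0],[-1,0,0,0,0,0,0],[-1,0,0,0,0,0,0],[-1,0,0,0,0,0,0],[-1,0,0,0,0,0,0],[-1,0,0,0,0,0,0],[-1,0,0,0,0,0,0],[-1,0,0,0,0,0,0],[-1,0,0,0,0,0,0],[-1,0,0,0,0,0,0],[-1,0,0,0,0,0,0],[-1,0,0,0,0,0,0],[-1,0,0,0,0,0,0],[-1,0,0,0,0,0,0]]'
python3 - <<'E'
from h import *
st()
E
```

```text
t: 72.45
tool_pos: [435.0, -21.8, 22.6]
tcp_rot: [-0.001, -0.135, 0.991, 0.001]
ft_force: [0.4, 0.9, 5.2]
gripper_width: 19.2
t 72.45 pos [435.  -21.8  22.6] jaw yaw 105.51 zax [-0.001  0.002 -1.   ] F [0.4 0.9 5.2] w 19.2
```

```bash
python3 -c "
from h import *
go(415,-25,127,105.5);go(418.8,42.7,127,92.8)"; python3 -m jog '[[-1,0,0,-1,0,0,0],[-1,1,0,-3,0,0,0],[-1,2,0,-6,0,0,0],[-1,2,0,-9,0,0,0],[-1,2,0,-10.4,0,0,0],[-1,2,0,-10.4,0,0,0],[-1,2,0,-10.4,0,0,0],[-1,2,0,-10.4,0,0,0]]'; python3 -c "
from h import *
st();go(418.8,42.7,127,92.8)"
```

```text
shift [  2.02   0.25 -10.44] turn [ 0.14 -0.04  0.01]  rows>= 2.5
shift [ -0.15   6.67 -10.42] turn [ 0.14 -0.05 12.71]  rows>= 3.0
t: 73.12
tool_pos: [415.3, -28.2, 125.4]
tcp_rot: [-0.002, -0.135, 0.991, 0.001]
ft_force: [-0.3, -0.4, -0.4]
gripper_width: 18.9
t 73.12 pos [415.3 -28.2 125.4] jaw yaw 105.46 zax [-0.004  0.001 -1.   ] F [-0.3 -0.4 -0.4] w 18.9
shift [-2.23  6.74 -0.16] turn [ 0.07 -0.19 12.66]  rows>= 1.8
```

```bash
python3 -m jog '[[-1,0,1.5,-0.1,0,0,5],[-1,0,3.5,-0.1,0,0,10],[-1,0,5.5,-0.1,0,-0.2,12.7],[-1,-1,6.5,-0.1,0,-0.2,12.7],[-1,-2,6.7,-0.15,0,-0.2,12.7],[-1,-2,6.7,-0.15,0,-0.2,12.7],[-1,-2,6.7,-0.15,0,-0.2,12.7],[-1,-2,6.7,-0.15,0,-0.2,12.7],[-1,-2,6.7,-0.15,0,-0.2,12.7]]'
python3 - <<'E'
from h import *
st()
for n,k in(("side","65"),("top","66")):
    u,v=proj(n,np.array([[500,45,130.]]))[0].astype(int)
    im=cv2.convertScaleAbs(get_image(n)[:,:,::-1],alpha=1.8,beta=25)
    crop(n,max(u-70,0),v-55,140,110,5,k,im)
E
```

```text
t: 73.87
tool_pos: [416.1, 41.3, 127.4]
tcp_rot: [-0.0, -0.024, 1.0, 0.001]
ft_force: [0.6, 0.1, -0.9]
gripper_width: 18.8
t 73.87 pos [416.1  41.3 127.4] jaw yaw 92.77 zax [-0.     0.001 -1.   ] F [ 0.6  0.1 -0.9] w 18.8
```

View pics/65.png

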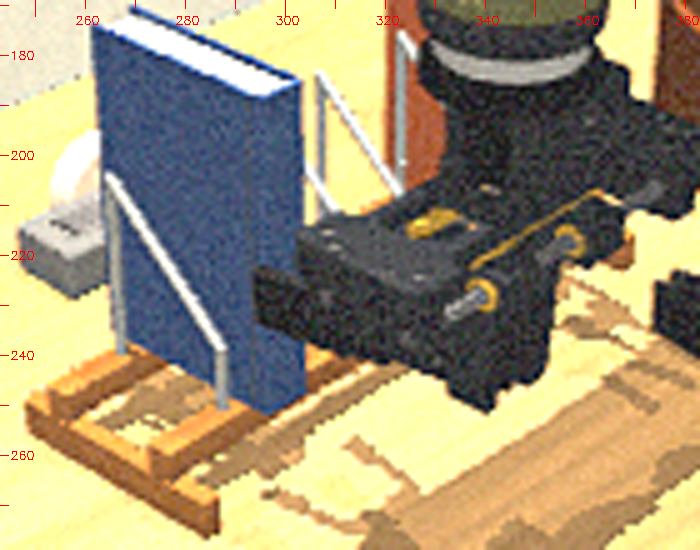

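View pics/66.png

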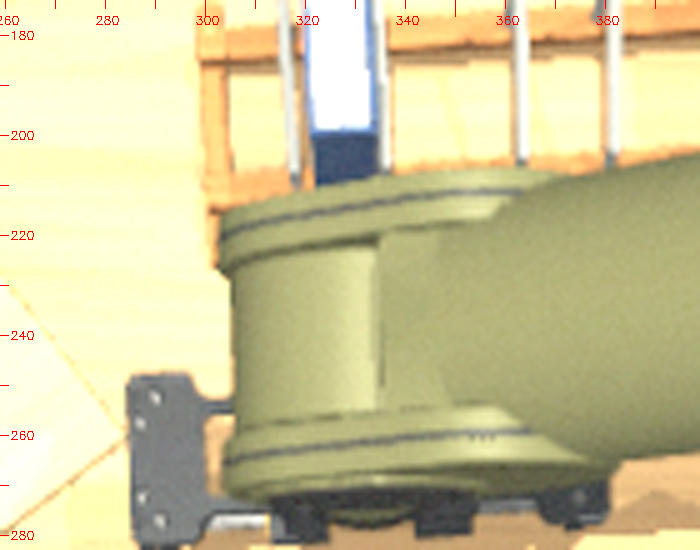

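Run:
```python
from h import *
im=cv2.convertScaleAbs(ctrl and get_image("side")[:,:,::-1],alpha=3.0,beta=40)
crop("side",283,200,80,60,10,"67",im)
for uv,z in(((293.4,222),134.5),((293.6,231.4),105)): print(p2w("side",uv,z).round(1))
```

```text
[534.9  76.  134.5]
[539.6  72.  105. ]
```

View pics/67.png

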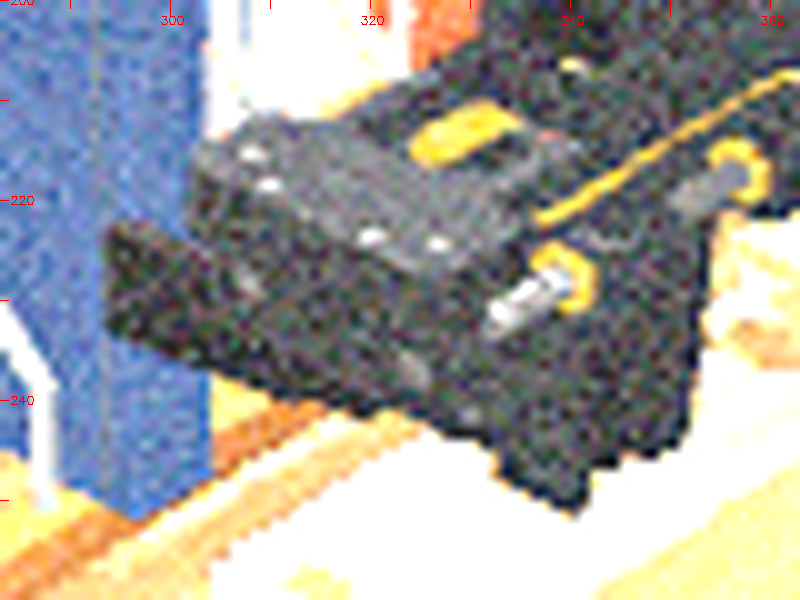

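```bash
python3 -m jog '[[-1,-0.5,0.2,0,0,0,0],[-1,-1,0.2,0,0,0,0],[-1,-1.5,0.2,0,0,0,0],[-1,-2,0.2,0,0,0,0],[-1,-2,0.2,0,0,0,0],[-1,-2,0.2,0,0,0,0],[-1,-2,0.2,0,0,0,0]]'
python3 - <<'E'
from h import *
st()
im=cv2.convertScaleAbs(get_image("side")[:,:,::-1],alpha=3.0,beta=40)
crop("side",273,190,80,60,9,"68",im)
im=cv2.convertScaleAbs(get_image("top")[:,:,::-1],alpha=2,beta=40)
crop("top",280,170,120,90,6,"69",im)
E
```

```text
t: 74.6
tool_pos: [436.7, 45.2, 128.0]
tcp_rot: [0.001, -0.024, 1.0, 0.001]
ft_force: [0.4, -0.6, -1.4]
gripper_width: 19.3
t 74.6 pos [436.7  45.2 128. ] jaw yaw 92.8 zax [ 0.001  0.002 -1.   ] F [ 0.4 -0.6 -1.4] w 19.3
```

View pics/68.png

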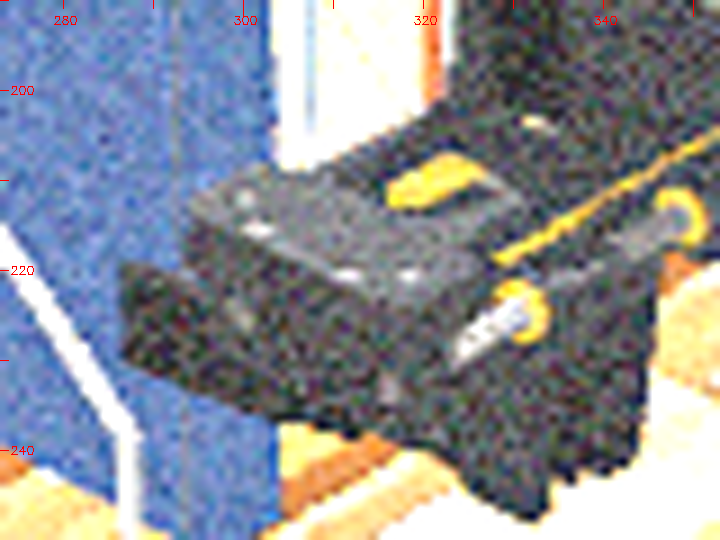

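View pics/69.png

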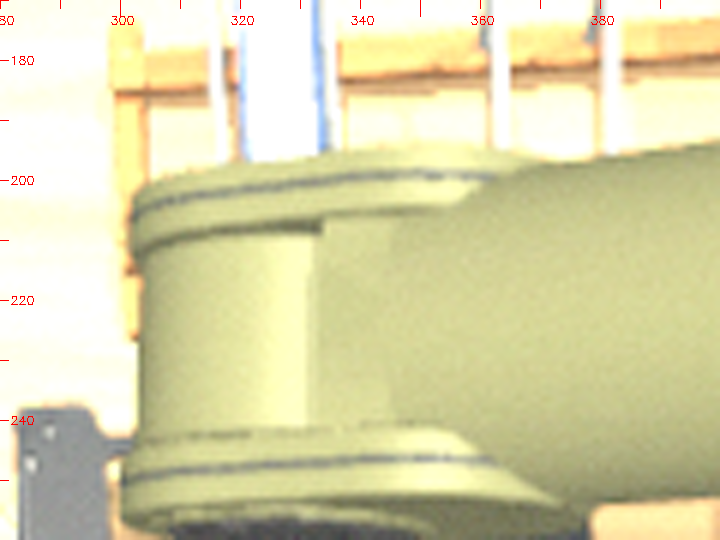

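Run:
```python
from h import *
for uv,z in(((286.6,219.5),135.4),((286.6,230.2),105.5),((286.6,224.9),120)): print(p2w("side",uv,z).round(1))
```

```text
[552.7  80.8 135.4]
[554.2  80.7 105.5]
[554.   80.3 120. ]
```

```bash
python3 -m jog '[[-1,-0.5,-0.15,0.05,0,0,0],[-1,-1,-0.15,0.1,0,0,0],[-1,-1.5,-0.15,0.1,0,0,0],[-1,-2,-0.15,0.1,0,0,0],[-1,-2.3,-0.15,0.1,0,0,0],[-1,-2.3,-0.15,0.1,0,0,0],[-1,-2.3,-0.15,0.1,0,0,0],[-1,-2.3,-0.15,0.1,0,0,0]]'
python3 - <<'E'
from h import *
st()
im=cv2.convertScaleAbs(get_image("side")[:,:,::-1],alpha=3.0,beta=40)
crop("side",263,180,80,60,9,"70",im)
E
```

```text
t: 75.37
tool_pos: [459.7, 44.9, 127.1]
tcp_rot: [0.001, -0.025, 1.0, 0.001]
ft_force: [-1.2, -0.5, -0.3]
gripper_width: 18.9
t 75.37 pos [459.7  44.9 127.1] jaw yaw 92.81 zax [ 0.001  0.002 -1.   ] F [-1.2 -0.5 -0.3] w 18.9
```

View pics/70.png

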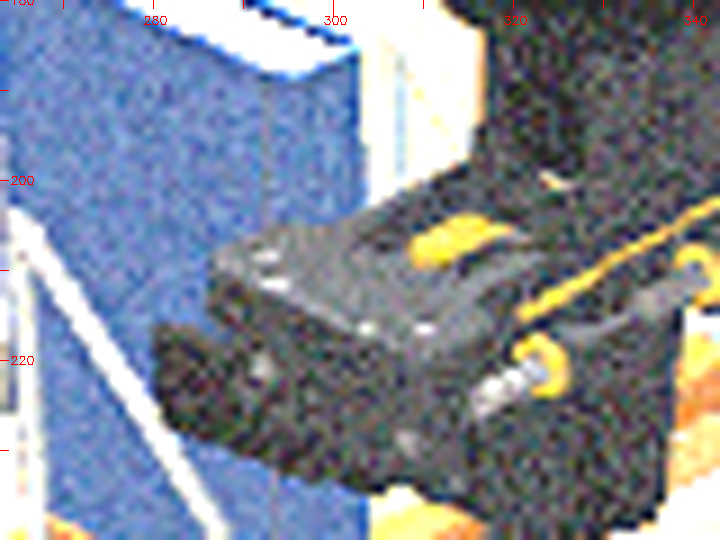

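```bash
python3 -m jog '[[-0.4,0,0,0,0,0,0],[-0.35,0,0,0,0,0,0],[-0.3,0,0,0,0,0,0],[-0.25,0,0,0,0,0,0],[-0.2,0,0,0,0,0,0],[-0.15,0,0,0,0,0,0],[-0.1,0,0,0,0,0,0],[0,0,0,0,0,0,0],[0.2,0,0,0,0,0,0],[0.4,0,0,0,0,0,0],[0.5,0,0,0,0,0,0],[0.5,0,0,0,0,0,0],[0.5,0,0,0,0,0,0]]'
python3 - <<'E'
from h import *
st()
im=cv2.convertScaleAbs(get_image("side")[:,:,::-1],alpha=3.0,beta=40)
crop("side",263,180,80,60,9,"71",im)
E
```

```text
t: 76.5
tool_pos: [459.9, 44.8, 127.1]
tcp_rot: [0.001, -0.024, 1.0, 0.001]
ft_force: [0.2, -0.1, -0.5]
gripper_width: 66.2
t 76.5 pos [459.9  44.8 127.1] jaw yaw 92.79 zax [ 0.001  0.002 -1.   ] F [ 0.2 -0.1 -0.5] w 66.2
```

View pics/71.png

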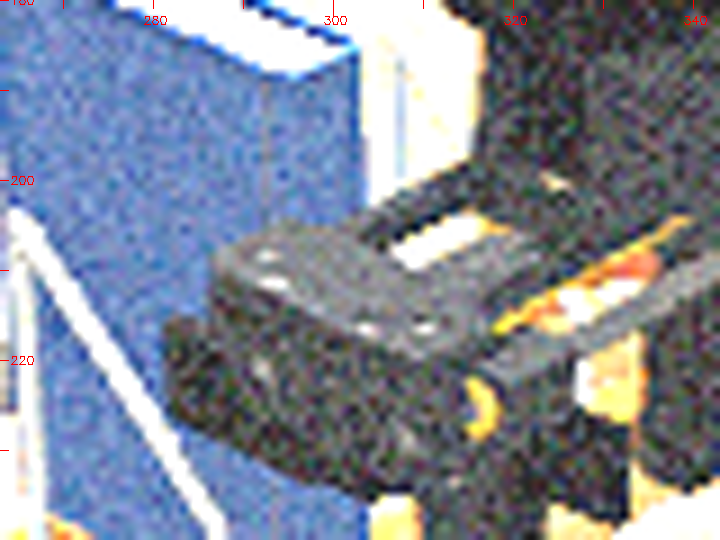

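The jaw (px 282,222) has closed on the book and the clamp stays up with no force on the tool. Rise.

```bash
python3 -m jog '[[0.5,0,0,-0.5,0,0,0],[0.5,0,0,-1.5,0,0,0],[0.5,0,0,-3,0,0,0],[0.5,0,0,-6,0,0,0],[0.5,0,0,-9,0,0,0],[0.5,0,0,-12,0,0,0],[0.5,0,0,-15,0,0,0],[0.5,4,0,-15,0,0,0],[0.5,8,0,-16,0,0,0],[0.5,8,4,-16,0,0,0],[0.5,8,8,-16,0,0,0],[0.5,8,12,-16,0,0,0],[0.5,8,16,-16,0,0,0],[0.5,8,16,-16,0,0,0],[0.5,8,16,-16,0,0,0]]'
python3 - <<'E'
from h import *
st()
for n in("side","top"):
    im=cv2.convertScaleAbs(get_image(n)[:,:,::-1],alpha=1.3,beta=10)
    cv2.imwrite(f"pics/72{n}.png",im)
E
```

```text
t: 77.8
tool_pos: [371.0, 203.2, 288.0]
tcp_rot: [0.001, -0.027, 1.0, 0.002]
ft_force: [-0.5, 0.0, -0.5]
gripper_width: 66.4
t 77.8 pos [371.  203.2 288. ] jaw yaw 93.15 zax [ 0.002  0.003 -1.   ] F [-0.5  0.  -0.5] w 66.4
```

View pics/72side.png

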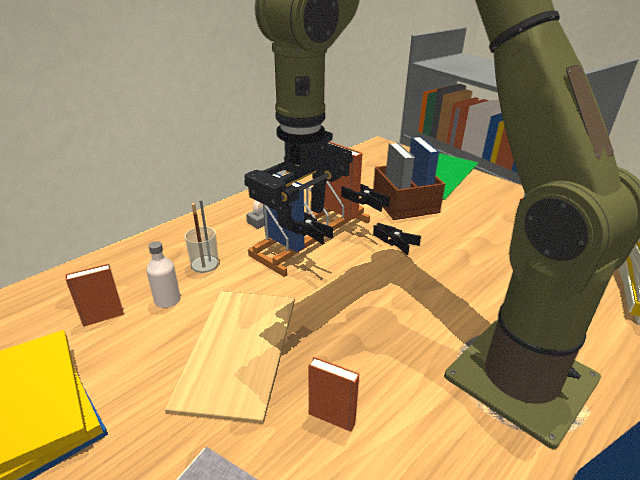

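View pics/72top.png

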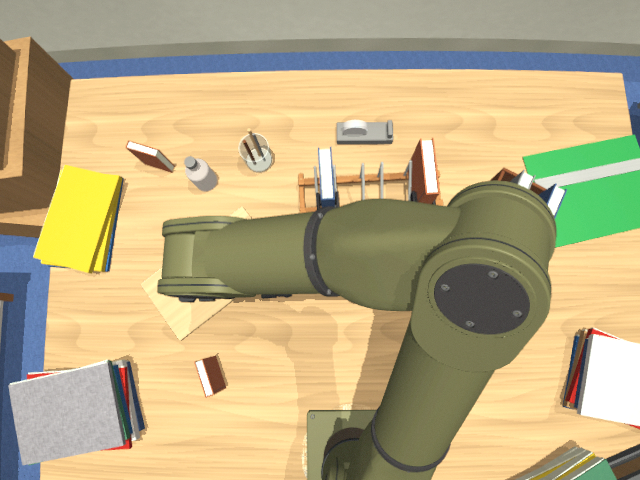

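```bash
python3 -c "
from h import *
print(ctrl.get_state()['joint_pos'].round(2)); go(150,480,350,160);go(100,-480,350,0)"
```

```text
[ 0.19  0.67 -1.32  2.08  0.78  1.03  0.09]
shift [20.76 29.11 -6.3 ] turn [-2.000e-02  6.000e-02 -6.718e+01]  rows>= 9.4
shift [ 30.47 -66.53  -6.34] turn [-3.000e-02  6.000e-02 -8.718e+01]  rows>= 17.6
```

```bash
python3 -m jog '[[0.5,0,3,-2,0,0,-5],[0.5,0,6,-4,0,0,-11],[0.5,0,9,-6,0,0,-17],[0.5,1,12,-6,0,0,-23],[0.5,3,15,-6,0,0,-29],[0.5,5,18,-6,0,0,-35],[0.5,7,20,-6,0,0,-41],[0.5,9,22,-6,0,0,-47],[0.5,12,24,-6,0,0,-53],[0.5,15,26,-6,0,0,-59],[0.5,18,28,-6,0,0,-65],[0.5,20,29,-6,0,0,-67],[0.5,20,29,-6,0,0,-67],[0.5,20,29,-6,0,0,-67],[0.5,20,29,-6,0,0,-67]]'
python3 - <<'E'
from h import *
st()
for n in("side","top"):
    im=get_image(n)[:,:,::-1]
    cv2.imwrite(f"pics/73{n}.png",im)
E
```

```text
t: 79.15
tool_pos: [160.4, 479.0, 347.0]
tcp_rot: [0.001, -0.571, 0.821, -0.001]
ft_force: [-0.2, 0.6, -0.2]
gripper_width: 65.9
t 79.15 pos [160.4 479.  347. ] jaw yaw 159.59 zax [ 0.003  0.    -1.   ] F [-0.2  0.6 -0.2] w 65.9
```

View pics/73side.png

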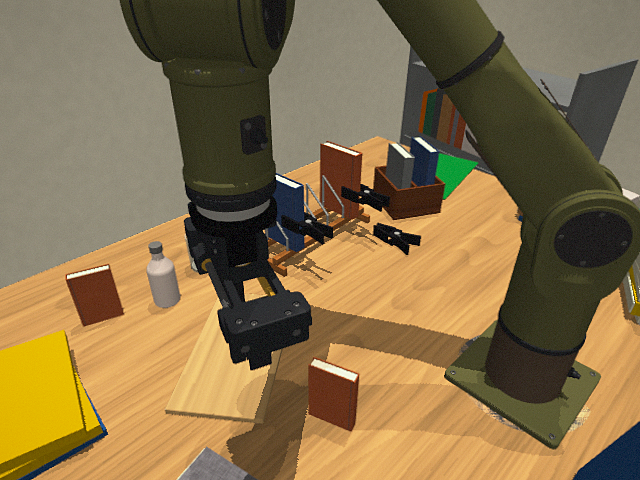

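View pics/73top.png

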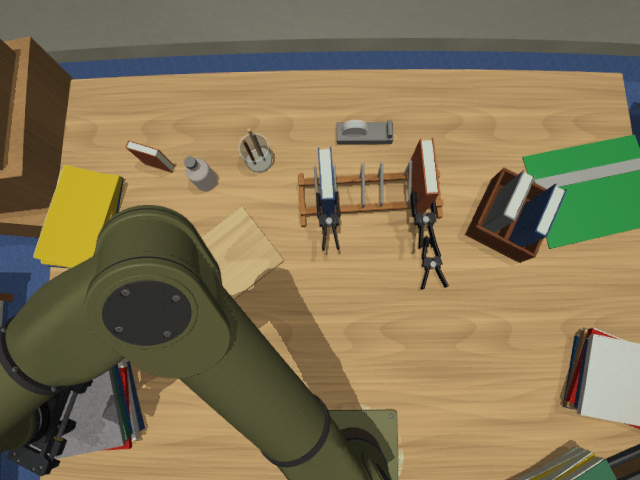

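Run:
```python
from h import *
im=cv2.imread("pics/73top.png"); im=cv2.convertScaleAbs(im,alpha=1.5,beta=15)
for (p,y,s,c) in(((598.6,51.4),2.76,(112,28,172),(0,255,0)),((607.4,-156.9),2.8,(118,28,184),(0,255,0))):
    drawbox(im,"top",boxpts(p,np.radians(y),*s,z0=40),c)
crop("top",290,125,165,125,4,"74",im)
im=cv2.imread("pics/73side.png"); im=cv2.convertScaleAbs(im,alpha=1.5,beta=15)
for (p,y,s,c) in(((598.6,51.4),2.76,(112,28,172),(0,255,0)),((607.4,-156.9),2.8,(118,28,184),(0,255,0))):
    drawbox(im,"side",boxpts(p,np.radians(y),*s,z0=40),c)
crop("side",265,130,190,150,4,"75",im)
```

```text
(no output)
```

View pics/74.png

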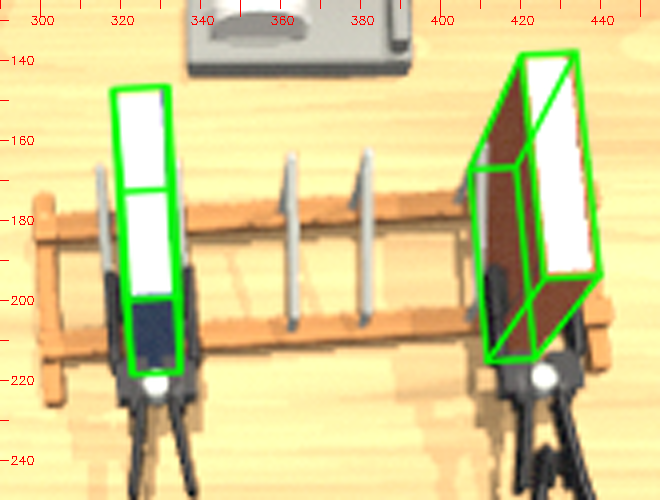

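View pics/75.png

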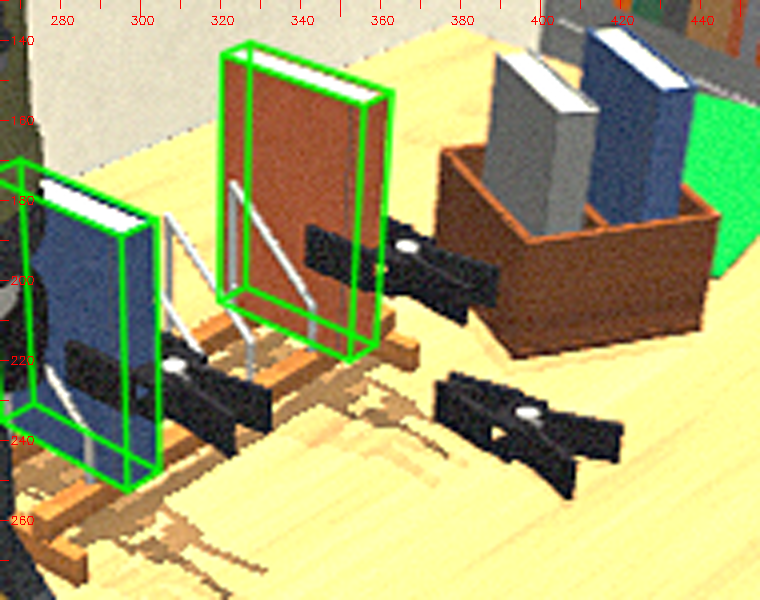

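Both boxes from the book fits still match: book_b spans top px (318–335,147–218), book_c (408–440,138–215), both upright. Each clamp's jaws straddle its spine. One number left to check is the depth over each spine.

Run:
```python
from h import *
for n,uv,sp in(("c on book_b",(328.5,220.5),(542.6,48.7)),("b on book_c",(425.8,219),(548.4,-159.8))):
    p=p2w("top",uv,136)[:2]; print(n,p.round(1),"spine ahead of pin by",(np.array(sp)-p).round(1))
```

```text
c on book_b [515.5  48. ] spine ahead of pin by [27.1  0.7]
b on book_c [ 516.7 -160.9] spine ahead of pin by [31.7  1.1]
```

```bash
python3 -c "
from station import ctrl
print(ctrl.get_state()['t'].__round__(1), ctrl.hand_in())"
```

```text
the job is handed in; nothing more can be done
79.2 None
```

The drying rack is turned round and I handed the job in at 79 s; the hand-in gives no verdict.

- **Dry books:** I took both clamps off and stood dry_2 and dry_1 in the two bays of the trough.
- **Glued books:** Only book_b and book_c were there. book_c stands in place 1 with clamp_b over its spine. book_b stands in place 3 with clamp_c over its spine. The spare, clamp_a, was not used.

**Last checks:**
- Pictures from both cameras show both glued books upright, matching their measured poses, with the clamp jaws on both sides of each spine.
- The spines sit 27 mm (book_b) and 32 mm (book_c) ahead of the clamp pins, so the pads are fully on the books.
- The trough books, glue bottle, brush pot and tape dispenser look in place.
- The gripper is clear of everything.

**What went less well:**
- The gripper's body brushed and tilted clamp_b while I was putting clamp_c down.
- dry_1 was pushed back about 10 mm in the rack before I moved it.
- clamp_c slipped in the grip, so I had to set it down and grip it again.
- The arm hid clamp_c from the top camera while I was fastening it, so I guided that step with the side camera alone. The top view afterwards agreed with it.

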